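# Close up the wax-curing case and set its vent collar

## Robot

A 7-joint arm with a two-finger parallel gripper is mounted at the origin on the work surface. World frame = base frame: x ahead of the robot, y to its left, z up, the work surface at z = 0. Lengths are in m, angles in rad, forces in N, time in s.
With the tool pointing down it reaches from about 0.425 to 0.925 m from the base axis. Payload 6.8 kg.
Tool frame: the origin (TCP) lies at the very end of the fingers, on their centre line; the grasp point (between the pads) lies 19 mm behind it; x points along the fingers, y is the direction in which the jaws open and shut, and the axes are right-handed (so a half turn about x gives the same grasp; the last joint's range is limited). The gripper opens to 88 mm and grips with 3 to 60 N. Pads are 20 mm wide; open, the fingers measure 115 mm over their backs; the gripper's body (75 mm by 178 mm) begins 61 mm behind the grasp point.
Start: joints at [1.151, 0.477, 0.022, 1.555, -0.011, 1.109, -0.083], TCP at [0.207, -0.642, 0.223] pointing down, gripper open.
Joint ranges: [-2.96, 2.96], [-0.34, 2.1], [-1.41, 1.46], [0.24, 2.44], [-1.37, 4.51], [0.17, 1.92], [-2.96, 2.96]. Speed limits (rad/s): [2.39, 2.39, 3.14, 3.14, 3.14, 3.14, 3.14].

## Interface

Orientations are given as a unit quaternion [x, y, z, w].
In Python, from station import readout, imaging, ctrl gives the robot as it stands.
- The arm moves only by the tool play_rows, never from a script. Its argument "deltas" is a list of rows, each a list of 3 entries, a list of its own where there are three numbers: the finger opening in cm, from 0 to 8.78, then the shift along the tool's x, y, z in cm, then the turn, a rotation vector about the tool's x, y, z in degrees. A call has exactly 10 rows; each row is the pose to reach, as a shift and turn from the pose commanded when the call began, along the tool's axes at that moment; what a row does not reach only later rows make up. A row lasts 1/8 s, in which the tool goes at most 62.5 mm and 10.7 degrees, less where a joint would pass 70% of its speed; a pose out of reach is approached as far as the arm can. A call with a gripper value outside its range is refused whole. The fingers move at their own pace and stop on an object; "squeeze" is the grip in N (left out, the last holds). Time passes only in rows, so rows that repeat a pose let the fingers close, or fill a call up. It gives the time, the measured TCP pose, the force and the opening at its end, in the units of the state.
- readout.get_state(): the state, without advancing time (a new reading comes with each control period).
- imaging.get_image(name): name is "scene" or "top" or "wrist"; returns a dict with "image" (384x512x3 uint8, red, green, blue), "fx", "fy", "cx", "cy" (pixels), "dist_coeffs" ([k1, k2, p1, p2, k3] as OpenCV has them; the pictures are not rectified), "rvec" (rotation vector, rad) and "tvec" (3), from world to camera coordinates, as OpenCV has them. Camera axes: x right, y down, z forward; pixel columns grow to the right and rows downward; lengths in m; the calibration is good to about 2 mm. A picture is of the moment at which its call begins. There is no depth.
- ctrl.finish_job(): hands the job in, once; it reports no verdict.
Trained networks look in the newest picture that a camera, given by its name, has taken for a name from the list of things; names that differ only in an ending like _2 or _b are one class to them, and where a whole thing is asked for, a point or a joint stands for the part that bears it (a point fixed in the world has none). Each returns a list of dicts, best first, with "confidence" (0 to 1); they miss things now and then, are a little off and sometimes report something else, mostly with a low value. They report only what shows in the picture. A call takes as long as a camera call.
- imaging.silhouettes(label, camera): "mask" (384x512 bool, what is visible of it) and "box" ([left, top, width, height] in pixels, round what is visible of it).
The state is a dict: "time_s": time; "q": joint angles; "joint_velocities": joint speeds; "tau": joint torques, N m; "eef_pos": TCP position; "tcp_rot": TCP orientation; "contact_force": force on the tool from outside, world axes, zero at the start; "wrist_torque": the same for the moment, N m; "grip_width": finger opening in m.
Only numpy, scipy, OpenCV 4.12 (cv2) and the standard library are available. Lean on these libraries where they do the work, as an engineer would, in place of code of your own. Each camera call takes 0.05 s, during which the arm holds its last target. There are 200 camera calls.

## Task

Take the seal stamp that was left in the wooden curing case out and stand it on the leather mat. Stand all the waxed sample bottles upright on the floor of the case, shut its lid, swing the brass hasp all the way over onto the lid's catch, and then turn the vent collar beside it so that its red pointer clicks in at the green dot. Shut the lid only when all this is in place, go on in that order, and leave the other seal stamp, the wax pot and the tin where they stand, upright.

Things in the scene. Friction and masses are not known exactly. Their poses are not given: they have to be found in the camera images.
- case: Fixed wooden curing case, an open box 112 (x) x 292 (y) x 104 (z) mm, walls and floor 6 mm, no compartments. Origin: centre of its underside; z up, -x its front (roughly towards the robot), +y the end with the grey vent unit, a joined block 112 x 118 x 60 mm high, its centre at y = 206 mm. Place and yaw vary
- case_floor (a point): Centre of the case's inner floor (6 mm above the table), axes as the case's; inside 100 x 280 mm, 98 mm deep. Bottles stood 62 mm apart along the case's y (at -93, -31, 31, 93 mm) leave room for fingers
- lid (a joint): Lid angle: 0 = shut, 1.9 = fully open. Wooden lid 112 x 292 x 10 mm, 0.3 kg, hinged on the case's rear (+x) rim; at the start it stands open near 1.9. Pushed forward from behind to below about 1.4, it sinks shut slowly by its own weight (damped hinge, 2 to 4 s). A brass catch stands 34 mm proud of its outer face at the middle, 30 mm from the free edge: push beside it
- lid_hinge (a point): Middle of the lid's hinge line, 104.5 mm above the table, on the case's rear face; axis along the case's y. At angle q the lid's inner face runs from here towards (-cos q, 0, sin q) in case axes; its outer face lies 10 mm beyond
- lid_edge (a point): Middle of the lid's free edge, on the outer face, 112 mm from the hinge. Shut, the lid's top is 114.5 mm above the table
- hasp (a joint): Hasp angle: 0 = level over the lid's catch (bar axis 14 mm above the shut lid, at a stop); 2.2 to 2.45 at the start = swung out, leaning to the robot; limit 2.5. A brass bail: two arms 75 mm long, 54 mm apart, cross plates 18 and 42 mm from the hinge, round grip bar at the end. It stays where it is left (hinge friction 0.05 N m): carry it all the way over
- hasp_hinge (a point): Middle of the hasp's hinge line: above the middle of the case's front rim, 128 mm above the table; axis along the case's y. At angle q the bar lies 75 mm from here towards (cos q, 0, sin q) in case axes
- hasp_bar (a point): Middle of the hasp's grip bar, a round brass bar of 10 mm diameter and 54 mm long, parallel to the case's y; the free gap between bar and nearest cross plate is 24 mm. It can be pinched from above at any angle and turns between the finger pads
- collar (a joint): Vent collar angle, growing as it turns clockwise seen from above. Four click stops (sprung detents) at 0, 0.6, 1.2 and 1.8 rad, one per dot; 1.2 is the green dot, the third. At the start it is at the first or second. End stops lie just beyond the first and last. Passing a click takes up to about 0.25 N m; released near a click it settles into it
- collar_top (a point): Centre of the collar's upper face, 88 mm above the table. Collar: black knurled ring, 60 mm diameter, 22 mm high, around a fixed dark steel vent barrel (48 mm diameter, its top 104 mm above the table). The round aluminium dot plate below (108 mm diameter) has its top 64 mm above the table, 2 mm below the collar
- pointer_tip (a point): Outer end of the collar's red pointer, a tab 8 mm wide, 10 mm high, reaching 43 mm from the axis. It moves with the collar; clear it with the fingers
- green_dot (a point): The green dot on the dot plate (48.5 mm from the collar's axis), 11 mm across; the other three dots are black and smaller, at 0.6 rad spacing
- mat: Fixed brown leather mat 220 x 220 x 3 mm on which the bottles stand at the start, and the seal stamp from the case at the end. Origin: centre of its underside
- bottle1: Waxed sample bottle: amber body 46 mm diameter and 50 mm high with a heavy thick base and a cream label, gold waxed neck above it 26 mm diameter (grip it there), 88 mm tall in all, 0.15 kg. Origin: centre of its underside; z up. One of three or four alike (absent ones read None)
- bottle2: Waxed sample bottle: amber body 46 mm diameter and 50 mm high with a heavy thick base and a cream label, gold waxed neck above it 26 mm diameter (grip it there), 88 mm tall in all, 0.15 kg. Origin: centre of its underside; z up. One of three or four alike (absent ones read None)
- bottle3: Waxed sample bottle: amber body 46 mm diameter and 50 mm high with a heavy thick base and a cream label, gold waxed neck above it 26 mm diameter (grip it there), 88 mm tall in all, 0.15 kg. Origin: centre of its underside; z up. One of three or four alike (absent ones read None)
- bottle4: Waxed sample bottle: amber body 46 mm diameter and 50 mm high with a heavy thick base and a cream label, gold waxed neck above it 26 mm diameter (grip it there), 88 mm tall in all, 0.15 kg. Origin: centre of its underside; z up. One of three or four alike (absent ones read None)
- stamp1: Wax seal stamp left standing inside the curing case at the start: brass foot 42 mm diameter and 18 mm high, dark wooden handle, 84 mm tall in all; the handle is widest (30 mm diameter) 60 mm above its underside and still 26 mm at 78 mm: grip it there. 0.16 kg. Origin: centre of its underside; z up
- stamp2: Bystander: wax seal stamp like stamp1, with a lighter handle, standing on the table beyond the work; origin under its foot
- wax_pot: Bystander: small dark steel wax pot, 84 mm across, 55 mm high; origin under its foot
- wax_tin: Bystander: copper-coloured tin, 64 mm diameter, 60 mm high; origin under its foot

How it is judged:
By the outcome, as a careful person would: the job done as asked, in the order asked, and still so for the second after the job is handed in, with the robot touching nothing.
Of bottle1, bottle2, bottle3, bottle4 only 3 to 4 are there at a start; the rules pass over those that are not, and their reading is None.
At some moment in a run one of bottle1, bottle2, bottle3, bottle4 may be knocked a few centimetres aside while the robot is not near it.
It also fails if it takes over 210 s, if anything falls off the work surface, if the arm or the gripper's body presses on something with over 40 N, if the wrist force passes 120 N, or if a joint passes its speed limit or range.

## Working session

There is one attempt and no reset: what is moved stays moved. The work goes in short steps, Python scripts to look and compute and a tool call to move; the robot and the scene stay as the last step left them, time stands still between calls to the robot, and variables do not carry over. Pictures are saved under pics/ and viewed, about 12 in all and at most 16, crops included, and the job is handed in when it is done.

Besides the shell and the picture viewer there is one more tool, called after "Request:" by a JSON object that holds its "fn" and its "kwargs", one argument or row to a line. play_rows: Moves the arm, as the interface text tells. Its arguments: {"type":"object","properties":{"deltas":{"type":"array","items":{"type":"array"}},"squeeze":{"type":"number"}},"required":["deltas"]}

```bash
ls; mkdir -p pics
cat > h.py <<'E'
import numpy as np, cv2
from scipy.spatial.transform import Rotation as R
from station import readout, imaging, ctrl
def cam(im):
    K=np.array([[im['fx'],0,im['cx']],[0,im['fy'],im['cy']],[0,0,1.]]);return K,np.array(im['dist_coeffs'],float),np.array(im['rvec'],float),np.array(im['tvec'],float)
def ray(im,uv):
    K,d,r,t=cam(im);M=cv2.Rodrigues(r)[0]
    p=cv2.undistortPoints(np.array([[uv]],float),K,d)[0,0]
    return -M.T@t.ravel(), M.T@np.array([p[0],p[1],1.])
def onz(im,uv,z):
    c,v=ray(im,uv);return c+v*(z-c[2])/v[2]
def proj(im,P):
    K,d,r,t=cam(im);return cv2.projectPoints(np.array(P,float).reshape(-1,3),r,t,K,d)[0][:,0]
def save(im,n,s=1,crop=None):
    a=im['image'][:,:,::-1]
    if crop: l,t,w,h=crop;a=a[t:t+h,l:l+w]
    cv2.imwrite('pics/'+n,cv2.resize(a,None,fx=s,fy=s,interpolation=cv2.INTER_CUBIC))
def st():
    s=readout.get_state();print('t',round(s['time_s'],2),'tcp',np.round(s['eef_pos'],4),'R',np.round(R.from_quat(s['tcp_rot']).as_matrix(),3).tolist(),'F',np.round(s['contact_force'],1),'g',round(s['grip_width'],4),'q',np.round(s['q'],2));return s
E
python3 - <<'E'
from h import *
st()
a=imaging.get_image('scene');b=imaging.get_image('top')
save(a,'s0.png',1.5);save(b,'t0.png',1.5)
for c in ['scene','top']:
    im=a if c=='scene' else b
    print(c,'cam at',np.round(ray(im,(256,192))[0],3))
    for n in ['bottle1','stamp1','stamp2','wax_pot','wax_tin','case','collar','pointer_tip','green_dot','mat','hasp','lid']:
        try:
            for o in imaging.silhouettes(n,c): 
                print(n,round(o['confidence'],2),o['box'])
        except Exception as e: print(n,e)
E
```

```text
pics
t 0.0 tcp [ 0.2069 -0.6419  0.2217] R [[-0.001, 0.307, -0.952], [0.002, -0.952, -0.307], [-1.0, -0.002, 0.0]] F [-0.3  0.2  0.5] g 0.0879 q [ 1.15  0.48  0.02  1.56 -0.01  1.11 -0.08]
scene cam at [ 1.454 -0.003  1.006]
bottle1 0.93 [155.6, 201.9, 15.5, 28.6]
bottle1 0.89 [154.6, 174.2, 14.2, 27.0]
bottle1 0.69 [123.3, 177.7, 19.3, 27.7]
bottle1 0.66 [121.1, 197.7, 14.4, 31.9]
stamp1 0.58 [300.8, 249.8, 13.7, 26.3]
stamp2 0.58 [300.8, 249.8, 13.7, 26.3]
wax_pot 0.69 [214.4, 256.8, 63.9, 46.3]
wax_tin 0.69 [125.9, 234.9, 27.4, 36.2]
case 0.64 [247.3, 133.9, 152.7, 92.4]
collar 0.68 [366.4, 186.6, 19.0, 14.5]
pointer_tip 0.54 [300.9, 250.5, 15.5, 28.2]
pointer_tip 0.46 [365.3, 185.8, 20.2, 15.2]
green_dot 0.86 [249.9, 132.6, 147.7, 93.1]
mat 0.73 [249.0, 135.2, 147.5, 91.3]
mat 0.57 [124.2, 233.6, 30.6, 37.9]
mat 0.55 [105.4, 183.1, 83.4, 57.9]
hasp 0.71 [290.5, 135.9, 24.3, 27.5]
lid 0.91 [255.7, 175.3, 113.0, 26.4]
top cam at [ 0.521 -0.004  0.915]
bottle1 0.84 [341.7, 198.8, 22.2, 18.8]
bottle1 0.77 [381.2, 194.2, 26.4, 22.0]
bottle1 0.77 [348.3, 237.8, 24.9, 19.4]
bottle1 0.67 [389.1, 233.1, 26.7, 18.7]
stamp1 0.57 [189.8, 138.5, 17.7, 18.0]
stamp1 0.5 [182.1, 227.7, 18.8, 20.2]
stamp2 0.57 [189.8, 138.5, 17.7, 18.0]
stamp2 0.5 [182.1, 227.7, 18.8, 20.2]
wax_pot 0.85 [232.2, 114.2, 59.3, 37.5]
wax_pot 0.65 [180.6, 266.1, 29.3, 26.9]
wax_pot 0.26 [350.2, 239.3, 24.3, 16.7]
wax_tin 0.75 [356.1, 137.4, 27.6, 31.1]
case 0.57 [91.3, 179.7, 166.7, 113.8]
collar 0.63 [106.5, 228.6, 21.7, 27.1]
pointer_tip 0.61 [110.3, 233.7, 17.6, 20.9]
green_dot 0.81 [91.2, 182.8, 167.4, 110.2]
green_dot 0.5 [324.1, 174.7, 97.9, 100.1]
mat 0.85 [323.5, 177.2, 103.4, 100.7]
mat 0.34 [90.6, 180.7, 168.0, 112.2]
hasp 0.89 [176.8, 263.1, 27.4, 29.4]
hasp 0.35 [109.1, 181.2, 147.1, 31.4]
lid 0.94 [108.4, 181.0, 145.4, 37.0]
lid 0.34 [109.3, 228.9, 18.3, 26.6]
```

View pics/s0.png

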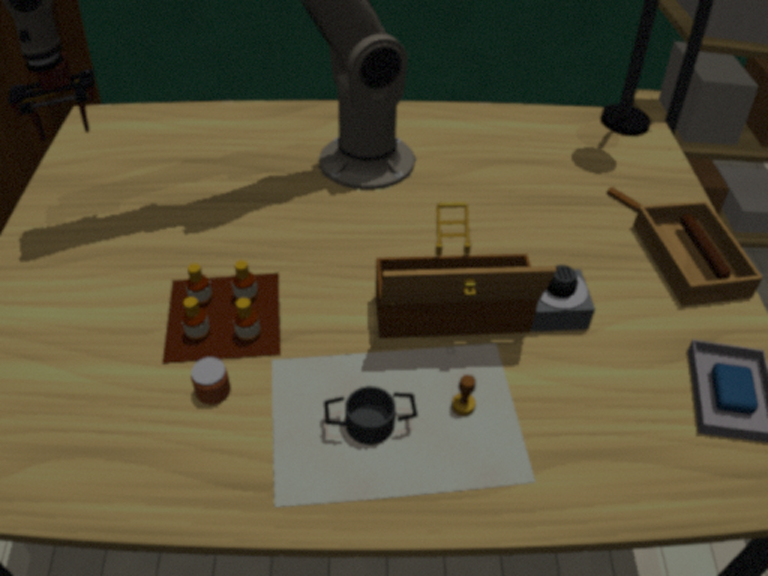

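View pics/t0.png

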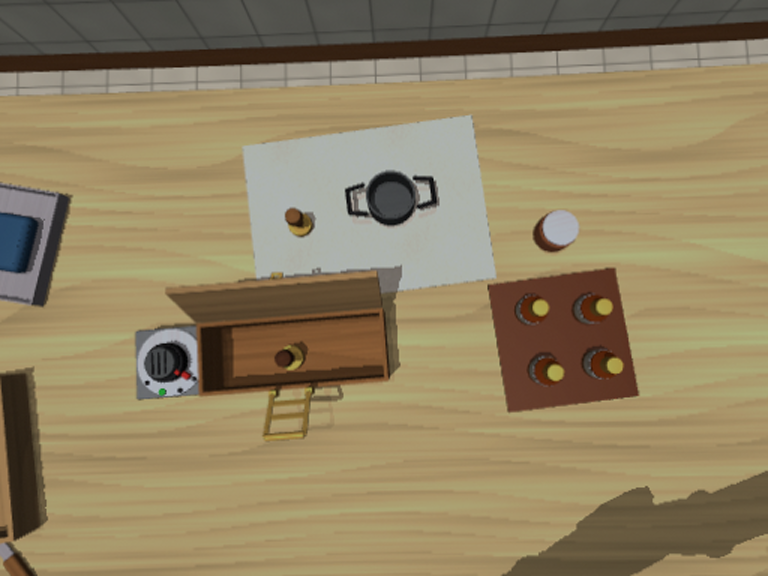

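Both views agree. There are four bottles on the mat. The lid is open, stamp1 is in the case around (288,357) in the top picture, and the hasp is swung out toward the robot. The pointer, around (187,376), sits near the first dot on the right, with green at (163,392). Next I'll fit positions.

```bash
cat >> h.py <<'E'
from scipy.optimize import least_squares
PB=[(0,.023),(.05,.023),(.055,.013),(.088,.013)]; PS=[(0,.021),(.018,.021),(.06,.015),(.078,.013),(.084,.010)]
TIN=[(0,.032),(.06,.032)];POT=[(0,.042),(.055,.042)]
def solid(prof,x,y,z0):
    a=np.linspace(0,2*np.pi,24,endpoint=False)
    return np.vstack([np.c_[x+r*np.cos(a),y+r*np.sin(a),np.full(24,z0+z)] for z,r in prof])
def bb(im,P):
    u=proj(im,P);return np.r_[u.min(0),u.max(0)]
def fitbox(obs,prof,z0,x0):   # obs: list of (im, box)
    def f(p): return np.concatenate([bb(im,solid(prof,p[0],p[1],z0))-np.array([b[0],b[1],b[0]+b[2]-1,b[1]+b[3]-1]) for im,b in obs])
    r=least_squares(f,x0,loss='soft_l1');return r.x,r.cost
E
python3 - <<'E'
from h import *
a=imaging.get_image('scene');b=imaging.get_image('top')
save(b,'t1.png',4.5,(88,175,177,125))
for n,prof,z0 in [('bottle1',PB,.003),('stamp1',PS,.006),('wax_tin',TIN,0)]:
    for o in imaging.silhouettes(n,'top'):
        if o['confidence']<.4: continue
        B=o['box'];g=onz(b,(B[0]+B[2]/2,B[1]+B[3]/2),.05)[:2]
        x,c=fitbox([(b,B)],prof,z0,g);print(n,'top',np.round(x,4),round(c,2),'scene box pred',np.round(bb(a,solid(prof,x[0],x[1],z0)),0))
E
```

```text
bottle1 top [ 0.5752 -0.3184] 2.3 scene box pred [121. 198. 140. 229.]
bottle1 top [ 0.5715 -0.222 ] 0.11 scene box pred [155. 197. 174. 229.]
bottle1 top [ 0.4822 -0.3256] 7.79 scene box pred [124. 175. 142. 205.]
bottle1 top [ 0.4747 -0.2388] 1.31 scene box pred [154. 173. 171. 204.]
stamp1 top [0.5089 0.1854] 0.97 scene box pred [300. 183. 315. 211.]
stamp1 top [0.7362 0.1682] 3.89 scene box pred [300. 247. 317. 276.]
wax_tin top [ 0.7023 -0.2699] 1.53 scene box pred [127. 236. 154. 270.]
wax_tin top [0.4985 0.3657] 14.02 scene box pred [356. 183. 381. 213.]
```

View pics/t1.png

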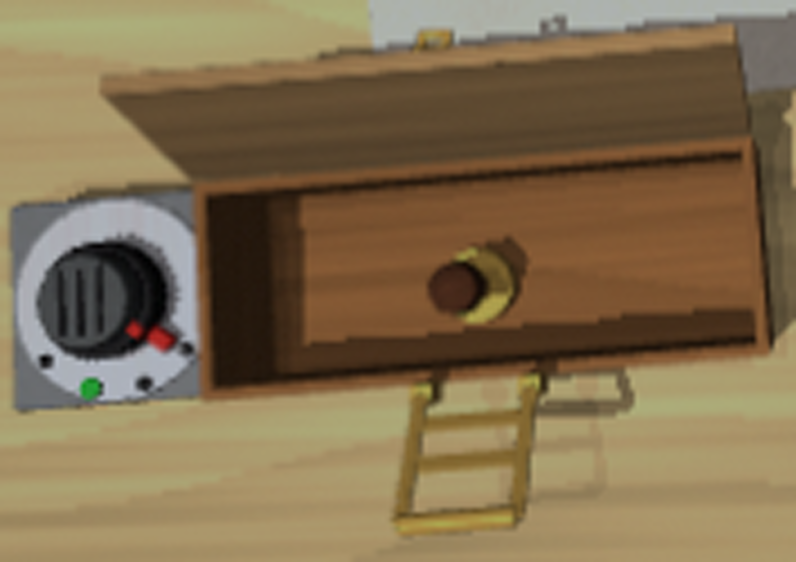

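Zoomed, the rim corners are at (771,352), (206,400), (195,183) and (752,138). The block corners are (12,207) and (18,411). The dots are at (46,361), (91,389) green, (145,384) and (188,348), and the pointer is near dot 1.

```bash
cat >> h.py <<'E'
def case2w(c,P):
    P=np.atleast_2d(P);s,k=np.sin(c[2]),np.cos(c[2])
    return np.c_[c[0]+k*P[:,0]-s*P[:,1],c[1]+s*P[:,0]+k*P[:,1],P[:,2]]
def goal(pos,yaw_y,s=None):
    """delta (tool axes, cm; deg about tool x) to tool-down pose at pos with tool y along heading yaw_y (mod pi)"""
    s=s or readout.get_state();M=R.from_quat(s['tcp_rot']).as_matrix()
    d=M.T@(np.array(pos)-s['eef_pos'])*100
    y=np.array([np.cos(yaw_y),np.sin(yaw_y),0]); 
    if y@M[:,1]<0:y=-y
    x=np.array([0,0,-1.]);T=np.c_[x,y,np.cross(x,y)]
    rv=R.from_matrix(M.T@T).as_rotvec(degrees=True)
    print('shift cm',np.round(d,2),'turn deg',np.round(rv,1),'t',round(s['time_s'],2))
E
python3 - <<'E'
from h import *
b=imaging.get_image('top')
px=lambda X:(np.array(X,float)+.5)/4.5-.5+np.array([88,175])
pts=[((771,352),(-.056,-.146,.104)),((206,400),(-.056,.146,.104)),((195,183),(.056,.146,.104)),((752,138),(.056,-.146,.104)),((12,207),(.056,.265,.06)),((18,411),(-.056,.265,.06))]
U=np.array([px(p) for p,_ in pts]);L=np.array([q for _,q in pts])
r=least_squares(lambda c:(proj(b,case2w(c,L))-U).ravel(),[.5,.17,.05],loss='soft_l1')
c=r.x;print('case',np.round(c,4),np.round(r.fun.reshape(-1,2),1).tolist())
ax=case2w(c,[0,.206,.064])[0];print('collar',ax)
for d in [(46,361),(91,389),(145,384),(188,348)]:
    p=onz(b,px(d),.064)-ax;print('dot',np.round(np.hypot(*p[:2]),4),'ang(case)',np.round(np.arctan2(p[1],p[0])-c[2],3))
p=onz(b,px((163,341)),.083)-ax;print('pointer',np.hypot(*p[:2]),np.arctan2(p[1],p[0])-c[2])
bar=None
for d in [(402,525),(518,518)]:
  for q in [2.2,2.3,2.4]:
    P=onz(b,px(d),.128+.075*np.sin(q));k=np.array([[np.cos(c[2]),np.sin(c[2])],[-np.sin(c[2]),np.cos(c[2])]])@(P[:2]-c[:2]);print('bar',q,np.round(k,4),'exp x',round(-.056+.075*np.cos(q),4))
print('slots',np.round(case2w(c,[[0,y,.006] for y in (-.093,-.031,.031,.093)]),4).tolist())
# mat
for o in imaging.silhouettes('mat','top')[:1]:
    k=cv2.minAreaRect(np.argwhere(o['mask'])[:,::-1].astype(np.float32));print('mat corners',[np.round(onz(b,q,.003)[:2],3).tolist() for q in cv2.boxPoints(k)])
goal([*case2w(c,[0,0,0])[0][:2],.25],c[2])
E
```

```text
case [0.5143 0.164  0.0558] [[0.5, 0.3], [-0.3, 0.4], [0.1, -0.0], [0.7, -0.7], [-0.5, -0.5], [-0.5, 0.4]]
collar [0.50277845 0.36964966 0.064     ]
dot 0.0498 ang(case) 2.214
dot 0.0495 ang(case) 2.809
dot 0.0484 ang(case) -2.871
dot 0.0472 ang(case) -2.248
pointer 0.0395304324950461 -2.2287931780070758
bar 2.2 [-0.1128  0.0258] exp x -0.1001
bar 2.3 [-0.1135  0.027 ] exp x -0.106
bar 2.4 [-0.1143  0.0285] exp x -0.1113
bar 2.2 [-0.114  -0.0269] exp x -0.1001
bar 2.3 [-0.1147 -0.026 ] exp x -0.106
bar 2.4 [-0.1155 -0.025 ] exp x -0.1113
slots [[0.5195, 0.0711, 0.006], [0.516, 0.133, 0.006], [0.5125, 0.1949, 0.006], [0.5091, 0.2568, 0.006]]
mat corners [[0.533, 0.418], [0.532, 0.365], [0.467, 0.364], [0.469, 0.416]]
shift cm [ -2.73 -67.33 -53.98] turn deg [-75.3  -0.   -0. ] t 1.65
```

```bash
cat >> h.py <<'E'
C=np.array([.5143,.1640,.0558]);YC=C[2]+np.pi/2
def slot(y): return case2w(C,[0,y,0])[0][:2]
E
python3 - <<'E'
from h import *
b=imaging.get_image('top')
m=[onz(b,np.array(p)/1.5,.003) for p in [(488,285),(615,268),(637,395),(508,411)]];print(np.round(m,3).tolist(),np.mean(m,0))
goal([.5089,.1854,.25],YC)
E
```

```text
[[0.618, -0.159, 0.003], [0.641, -0.378, 0.003], [0.425, -0.397, 0.003], [0.403, -0.182, 0.003]] [ 0.52164802 -0.27898757  0.003     ]
shift cm [ -2.73 -69.53 -54.12] turn deg [14.7 -0.   0. ] t 1.7
```

Request:
{"fn": "play_rows", "kwargs": {
  "deltas": [
    [6,[-2.5,-6,-4.7],[1.5,0,0]],
    [6,[-2.5,-12,-9.3],[3,0,0]],
    [6,[-2.5,-18,-14],[4.5,0,0]],
    [6,[-2.5,-23,-18],[6,0,0]],
    [6,[-2.5,-28,-22],[7.5,0,0]],
    [6,[-2.5,-33,-26],[9,0,0]],
    [6,[-2.5,-38,-30],[10.5,0,0]],
    [6,[-2.5,-43,-34],[12,0,0]],
    [6,[-2.5,-48,-38],[13.5,0,0]],
    [6,[-2.5,-53,-42],[14.7,0,0]]
  ],
  "squeeze": 25
}}

```text
time_s: 2.95
eef_pos: [0.4255, -0.0583, 0.2482]
tcp_rot: [0.707, 0.019, -0.706, 0.019]
contact_force: [0.7, -0.7, -0.1]
grip_width: 0.06
```

Run:
```python
from h import *
goal([.5089,.1854,.25],YC);goal([.5089,.1854,.059],YC)
```

```text
shift cm [ -0.18 -23.88  -9.65] turn deg [-0.1 -0.1 -0. ] t 2.95
shift cm [ 18.92 -23.89  -9.62] turn deg [-0.1 -0.1 -0. ] t 2.95
```

Request:
{"fn": "play_rows", "kwargs": {
  "deltas": [
    [6,[-0.2,-5,-2],[0,0,0]],
    [6,[-0.2,-10,-4],[0,0,0]],
    [6,[-0.2,-15,-6],[0,0,0]],
    [6,[-0.2,-19.1,-7.5],[0,0,0]],
    [6,[-0.2,-19.1,-7.5],[0,0,0]],
    [6,[-0.2,-19.1,-7.5],[0,0,0]],
    [6,[-0.2,-19.1,-7.5],[0,0,0]],
    [6,[5,-19.1,-7.5],[0,0,0]],
    [6,[5,-19.1,-7.5],[0,0,0]],
    [6,[5,-19.1,-7.5],[0,0,0]]
  ]
}}

```text
time_s: 4.2
eef_pos: [0.4898, 0.1344, 0.1989]
tcp_rot: [0.707, 0.019, -0.707, 0.019]
contact_force: [0.2, 0.6, -0.4]
grip_width: 0.0599
```

Run:
```python
from h import *
goal([.5089,.1854,.25],YC);s=st()
w=imaging.get_image('wrist');save(w,'w0.png',1.2)
for o in imaging.silhouettes('stamp1','wrist'):
    B=o['box'];g=onz(w,(B[0]+B[2]/2,B[1]+B[3]/2),.05)[:2];x,c=fitbox([(w,B)],PS,.006,g);print(o['confidence'],B,np.round(g,4),np.round(x,4),round(c,2))
```

```text
shift cm [-5.11 -4.99 -2.19] turn deg [-0.1 -0.   0. ] t 4.2
t 4.2 tcp [0.4898 0.1344 0.1989] R [[0.001, 0.054, -0.999], [0.0, -0.999, -0.054], [-1.0, -0.0, -0.001]] F [ 0.2  0.6 -0.4] g 0.0599 q [ 0.09  0.28 -0.57  1.94  0.18  0.97 -2.08]
0.94 [177.9, 137.5, 45.9, 48.9] [0.5055 0.181 ] [0.5034 0.1834] 0.44
```

View pics/w0.png

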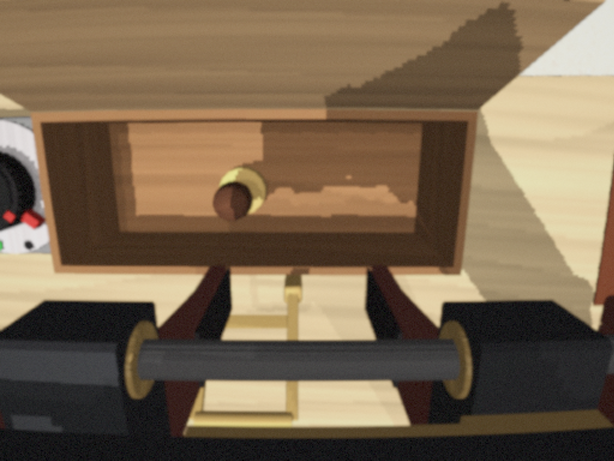

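The wrist view shows the stamp at about (237,195), with its handle left of centre, and the case is clear for fingers. I'll descend now.

Request:
{"fn": "play_rows", "kwargs": {
  "deltas": [
    [6,[0,-4.97,-1.9],[0,0,0]],
    [6,[0,-4.97,-1.9],[0,0,0]],
    [6,[3,-4.97,-1.9],[0,0,0]],
    [6,[6,-4.97,-1.9],[0,0,0]],
    [6,[9,-4.97,-1.9],[0,0,0]],
    [6,[12,-4.97,-1.9],[0,0,0]],
    [6,[14,-4.97,-1.9],[0,0,0]],
    [6,[14,-4.97,-1.9],[0,0,0]],
    [1.5,[14,-4.97,-1.9],[0,0,0]],
    [1.5,[14,-4.97,-1.9],[0,0,0]]
  ]
}}

```text
time_s: 5.55
eef_pos: [0.5064, 0.1856, 0.0589]
tcp_rot: [0.708, 0.02, -0.706, 0.019]
contact_force: [-0.9, -0.2, -0.8]
grip_width: 0.0435
```

Run:
```python
from h import *
s=st();print(s['wrist_torque'])
w=imaging.get_image('wrist')
goal([.5216,-.279,.25],YC)
```

```text
t 5.55 tcp [0.5064 0.1856 0.0589] R [[0.002, 0.055, -0.998], [0.001, -0.998, -0.055], [-1.0, -0.0, -0.002]] F [-0.9 -0.2 -0.8] g 0.0435 q [-0.07  0.52 -0.5   1.99  0.37  0.72 -2.31]
[-0.02491054 -0.01041209 -0.03815419]
shift cm [-19.14  46.46   0.98] turn deg [-0.  -0.1  0. ] t 5.6
```

Request:
{"fn": "play_rows", "kwargs": {
  "deltas": [
    [1.5,[0,0,0],[0,0,0]],
    [1.5,[0,0,0],[0,0,0]],
    [1.5,[0,0,0],[0,0,0]],
    [1.5,[-5,0,0],[0,0,0]],
    [1.5,[-10,0,0],[0,0,0]],
    [1.5,[-15,0,0],[0,0,0]],
    [1.5,[-16,5,0],[0,0,0]],
    [1.5,[-16,10,0.3],[0,0,0]],
    [1.5,[-16,15,0.5],[0,0,0]],
    [1.5,[-16,20,0.6],[0,0,0]]
  ]
}}

```text
time_s: 6.85
eef_pos: [0.5099, -0.0162, 0.2173]
tcp_rot: [-0.707, -0.02, 0.707, -0.02]
contact_force: [0.7, -0.2, -2.1]
grip_width: 0.0285
```

Run:
```python
from h import *
s=st()
t=imaging.get_image('top')
for o in imaging.silhouettes('bottle1','top'):
    B=o['box'];g=onz(t,(B[0]+B[2]/2,B[1]+B[3]/2),.05)[:2];x,c=fitbox([(t,B)],PB,.003,g);print(round(o['confidence'],2),np.round(x,4),round(c,2))
goal([.5216,-.279,.19],YC)
```

```text
t 6.85 tcp [ 0.5099 -0.0162  0.2173] R [[-0.001, 0.055, -0.998], [-0.0, -0.998, -0.055], [-1.0, -0.0, 0.001]] F [ 0.7 -0.2 -2.1] g 0.0285 q [ 0.35  0.25 -0.51  1.92  0.15  1.   -1.74]
0.92 [ 0.5726 -0.3213] 2.69
0.82 [ 0.5708 -0.2229] 2.24
0.8 [ 0.4712 -0.2382] 4.93
0.62 [ 0.4796 -0.3302] 6.98
shift cm [ 2.75 25.78  0.  ] turn deg [-0.6  0.1 -0.2] t 6.95
```

Request:
{"fn": "play_rows", "kwargs": {
  "deltas": [
    [1.5,[0,6,0],[-0.2,0,0]],
    [1.5,[0,12,0],[-0.4,0,0]],
    [1.5,[0,18,0],[-0.6,0,0]],
    [1.5,[0,23,0],[-0.6,0,0]],
    [1.5,[0,25.7,-0.2],[-0.6,0,0]],
    [1.5,[2,25.7,-0.2],[-0.6,0,0]],
    [1.5,[6,25.7,-0.2],[-0.6,0,0]],
    [1.5,[9.5,25.7,-0.2],[-0.6,0,0]],
    [1.5,[13,25.7,-0.2],[-0.6,0,0]],
    [1.5,[14.5,25.7,-0.2],[-0.6,0,0]]
  ]
}}

```text
time_s: 8.2
eef_pos: [0.5255, -0.2697, 0.0703]
tcp_rot: [-0.706, -0.024, 0.708, -0.023]
contact_force: [-0.1, -0.0, -1.8]
grip_width: 0.0282
```

Run:
```python
from h import *
s=st();imaging.get_image('wrist');goal([.5236,-.278,.057],YC)
```

```text
t 8.2 tcp [ 0.5255 -0.2697  0.0703] R [[-0.003, 0.067, -0.998], [0.002, -0.998, -0.067], [-1.0, -0.002, 0.003]] F [-0.1 -0.  -1.8] g 0.0282 q [ 0.62  0.55 -0.33  1.86  0.24  0.78 -1.34]
shift cm [1.25 0.82 0.2 ] turn deg [0.6 0.2 0.1] t 8.25
```

Request:
{"fn": "play_rows", "kwargs": {
  "deltas": [
    [1.5,[0.5,0.7,0.2],[0,0,0]],
    [1.5,[1,0.7,0.2],[0,0.2,0]],
    [1.5,[1.3,0.7,0.2],[0,0.2,0]],
    [1.5,[1.35,0.7,0.2],[0,0.2,0]],
    [4.8,[1.35,0.7,0.2],[0,0.2,0]],
    [4.8,[1.35,0.7,0.2],[0,0.2,0]],
    [4.8,[1.35,0.7,0.2],[0,0.2,0]],
    [4.8,[-2,0.7,0.2],[0,0.2,0]],
    [5.5,[-6,0.7,0.2],[0,0.2,0]],
    [6,[-10,0.7,0.2],[0,0.2,0]]
  ]
}}

```text
time_s: 9.5
eef_pos: [0.5251, -0.2781, 0.1739]
tcp_rot: [0.708, 0.023, -0.706, 0.023]
contact_force: [1.0, 0.2, -1.4]
grip_width: 0.0591
```

Run:
```python
from h import *
s=st();w=imaging.get_image('wrist');save(w,'w1.png',1.2);t=imaging.get_image('top')
for n,P in [('bottle1',PB),('stamp1',PS)]:
 for c,im in [('wrist',w),('top',t)]:
  for o in imaging.silhouettes(n,c):
    B=o['box'];g=onz(im,(B[0]+B[2]/2,B[1]+B[3]/2),.05)[:2];x,k=fitbox([(im,B)],P,.003,g);print(n,c,round(o['confidence'],2),B,np.round(x,4),round(k,2))
```

```text
t 9.5 tcp [ 0.5251 -0.2781  0.1739] R [[0.003, 0.066, -0.998], [0.0, -0.998, -0.066], [-1.0, -0.0, -0.003]] F [ 1.   0.2 -1.4] g 0.0591 q [ 0.67  0.42 -0.37  1.79  0.18  0.97 -1.28]
bottle1 wrist 0.9 [185.8, 204.4, 45.9, 67.3] [ 0.4719 -0.2446] 6.91
bottle1 wrist 0.84 [270.2, 203.4, 51.1, 63.5] [ 0.4816 -0.3267] 6.18
bottle1 wrist 0.67 [221.5, 110.4, 52.9, 54.5] [ 0.5691 -0.2747] 0.32
bottle1 wrist 0.65 [274.7, 112.4, 49.3, 56.4] [ 0.5692 -0.319 ] 6.78
bottle1 top 0.76 [363.4, 193.5, 24.9, 24.2] [ 0.5733 -0.2748] 2.93
bottle1 top 0.68 [350.0, 239.0, 25.5, 19.7] [ 0.4679 -0.2368] 0.36
bottle1 top 0.59 [385.9, 195.2, 21.6, 11.1] [ 0.5794 -0.3212] 13.68
bottle1 top 0.48 [388.7, 239.3, 25.9, 14.7] [ 0.4737 -0.3283] 7.09
stamp1 wrist 0.66 [231.8, 161.0, 38.0, 53.2] [ 0.522  -0.2806] 4.88
stamp1 wrist 0.49 [272.3, 115.3, 53.0, 52.2] [ 0.5659 -0.3221] 4.07
stamp1 top 0.83 [190.4, 140.4, 19.2, 16.9] [0.7331 0.1655] 2.76
stamp1 top 0.48 [365.6, 217.5, 7.3, 14.0] [ 0.5274 -0.2423] 16.81
stamp1 top 0.24 [102.3, 229.4, 25.1, 29.2] [0.4905 0.3796] 11.34
```

View pics/w1.png

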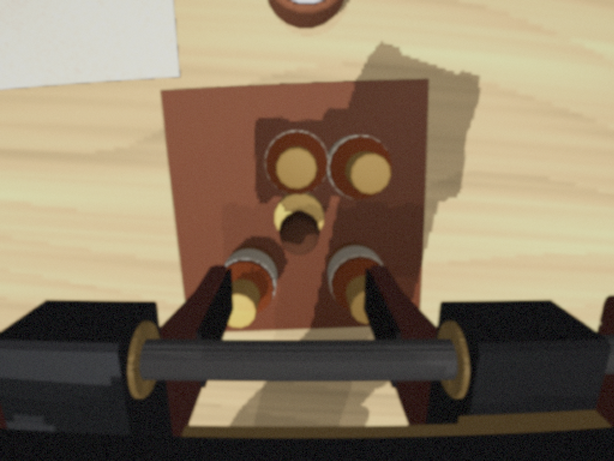

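The wrist view shows the stamp upright on the mat at about (300,215). A bottle has been knocked and now touches its neighbour: base centres are at (297,162) and (360,165). I'll take the right-hand one first with the jaw turned 90°.

Request:
{"fn": "play_rows", "kwargs": {
  "deltas": [
    [5,[0,1,-1],[-10,0,0]],
    [5,[0,2,-2],[-20,0,0]],
    [5,[0,3,-3],[-30,0,0]],
    [5,[0,4.5,-4.4],[-40,0,0]],
    [5,[0,4.5,-4.4],[-50,0,0]],
    [5,[0,4.5,-4.4],[-60,0,0]],
    [5,[0,4.5,-4.4],[-70,0,0]],
    [5,[0,4.5,-4.4],[-80,0,0]],
    [5,[0,4.5,-4.4],[-90,0,0]],
    [5,[0,4.5,-4.4],[-90,0,0]]
  ]
}}

```text
time_s: 11.05
eef_pos: [0.5712, -0.32, 0.171]
tcp_rot: [0.485, 0.516, -0.483, 0.516]
contact_force: [-0.7, -0.1, -0.3]
grip_width: 0.0501
```

Run:
```python
from h import *
w=imaging.get_image('wrist')
for o in imaging.silhouettes('bottle1','wrist'):
    B=o['box'];g=onz(w,(B[0]+B[2]/2,B[1]+B[3]/2),.05)[:2];x,k=fitbox([(w,B)],PB,.003,g);print(round(o['confidence'],2),B,np.round(x,4),round(k,2))
s=st();goal([.572,-.32,.057],.066)
```

```text
0.92 [114.3, 162.3, 66.7, 56.0] [ 0.4783 -0.3286] 5.39
0.82 [100.8, 60.4, 75.5, 52.0] [ 0.4714 -0.2393] 4.41
0.71 [226.6, 107.5, 52.8, 57.4] [ 0.5715 -0.2739] 1.78
0.69 [224.4, 159.6, 50.7, 57.3] [ 0.5718 -0.3211] 4.19
t 11.15 tcp [ 0.5715 -0.32    0.1717] R [[0.002, 0.998, 0.062], [0.001, 0.062, -0.998], [-1.0, 0.002, -0.001]] F [-0.2 -0.4 -0.5] g 0.0501 q [ 0.89  0.58 -0.68  1.62  0.4   1.08  0.16]
shift cm [1.147e+01 2.000e-02 1.000e-02] turn deg [-0.2 -0.1 -0.1] t 11.15
```

Request:
{"fn": "play_rows", "kwargs": {
  "deltas": [
    [5,[4,0,0],[0,0,0]],
    [5,[8,0,0],[0,0,0]],
    [5,[11,0,0],[0,0,0]],
    [5,[11.4,0,0],[0,0,0]],
    [1.5,[11.4,0,0],[0,0,0]],
    [1.5,[11.4,0,0],[0,0,0]],
    [1.5,[11.4,0,0],[0,0,0]],
    [1.5,[11.4,0,0],[0,0,0]],
    [1.5,[8,0,0],[0,0,0]],
    [1.5,[2,0,0],[0,0,0]]
  ]
}}

```text
time_s: 12.4
eef_pos: [0.5702, -0.3199, 0.1515]
tcp_rot: [0.484, 0.517, -0.483, 0.515]
contact_force: [1.0, -0.5, -0.9]
grip_width: 0.0255
```

Run:
```python
from h import *
s=st();print(slot(.093));goal([*slot(.093),.22],YC)
```

```text
t 12.4 tcp [ 0.5702 -0.3199  0.1515] R [[-0.001, 0.998, 0.065], [0.003, 0.065, -0.998], [-1.0, -0.001, -0.003]] F [ 1.  -0.5 -0.9] g 0.0255 q [ 0.89  0.6  -0.68  1.64  0.42  1.05  0.15]
[0.50911329 0.25685525]
shift cm [ -6.7   -2.32 -57.97] turn deg [-89.4  -0.2  -0.1] t 12.4
```

Request:
{"fn": "play_rows", "kwargs": {
  "deltas": [
    [1.5,[-5,0,-1],[5,0,0]],
    [1.5,[-7,0,-5],[15,0,0]],
    [1.5,[-7,-0.2,-10],[25,0,0]],
    [1.5,[-7,-0.4,-15],[35,0,0]],
    [1.5,[-7,-0.6,-20],[45,0,0]],
    [1.5,[-7,-0.8,-25],[55,0,0]],
    [1.5,[-7,-1.2,-30.5],[65,0,0]],
    [1.5,[-7,-1.5,-36],[75,0,0]],
    [1.5,[-7,-1.8,-41.5],[85,0,0]],
    [1.5,[-7,-2.1,-47],[90,0,0]]
  ]
}}

```text
time_s: 13.65
eef_pos: [0.5195, 0.149, 0.2229]
tcp_rot: [0.708, 0.022, -0.705, 0.022]
contact_force: [0.2, 1.0, -1.3]
grip_width: 0.0255
```

Run:
```python
from h import *
s=st();imaging.get_image('wrist');goal([*slot(.093),.22],YC)
```

```text
t 13.65 tcp [0.5195 0.149  0.2229] R [[0.004, 0.062, -0.998], [-0.0, -0.998, -0.062], [-1.0, 0.0, -0.004]] F [ 0.2  1.  -1.3] g 0.0255 q [ 0.09  0.31 -0.59  1.85  0.2   1.04 -2.09]
shift cm [ 0.41 -9.85  0.15] turn deg [ 0.7 -0.3  0.3] t 13.7
```

Request:
{"fn": "play_rows", "kwargs": {
  "deltas": [
    [1.5,[0,-5,0.1],[0.7,-0.3,0.3]],
    [1.5,[0,-9.8,0.15],[0.7,-0.3,0.3]],
    [1.5,[0,-9.8,0.15],[0.7,-0.3,0.3]],
    [1.5,[0,-9.8,0.15],[0.7,-0.3,0.3]],
    [1.5,[4,-9.8,0.15],[0.7,-0.3,0.3]],
    [1.5,[8,-9.8,0.15],[0.7,-0.3,0.3]],
    [1.5,[12,-9.8,0.15],[0.7,-0.3,0.3]],
    [1.5,[14.5,-9.8,0.15],[0.7,-0.3,0.3]],
    [1.5,[15.6,-9.8,0.15],[0.7,-0.3,0.3]],
    [1.5,[15.6,-9.8,0.15],[0.7,-0.3,0.3]]
  ]
}}

```text
time_s: 14.95
eef_pos: [0.5129, 0.2439, 0.0666]
tcp_rot: [-0.706, -0.016, 0.708, -0.021]
contact_force: [-0.0, 0.3, -0.8]
grip_width: 0.0255
```

Run:
```python
from h import *
s=st();goal([*slot(.093),.06],YC)
```

```text
t 14.95 tcp [0.5129 0.2439 0.0666] R [[-0.002, 0.052, -0.999], [-0.006, -0.999, -0.052], [-1.0, 0.006, 0.002]] F [-0.   0.3 -0.8] g 0.0255 q [-0.14  0.56 -0.54  1.91  0.4   0.79 -2.42]
shift cm [ 0.65 -1.31  0.31] turn deg [-0.2  0.1 -0.3] t 14.95
```

Request:
{"fn": "play_rows", "kwargs": {
  "deltas": [
    [1.5,[0,-1.3,0.3],[0,0,0]],
    [1.5,[0.3,-1.3,0.3],[0,0,-0.3]],
    [1.5,[0.7,-1.3,0.3],[0,0,-0.3]],
    [1.5,[0.75,-1.3,0.3],[0,0,-0.3]],
    [4.5,[0.75,-1.3,0.3],[0,0,-0.3]],
    [4.5,[0.75,-1.3,0.3],[0,0,-0.3]],
    [4.5,[0.75,-1.3,0.3],[0,0,-0.3]],
    [4.5,[-4,-1.3,0.3],[0,0,0]],
    [4.5,[-9,-1.3,0.3],[0,0,0]],
    [5.5,[-14,-1.3,0.3],[0,0,0]]
  ]
}}

```text
time_s: 16.2
eef_pos: [0.5089, 0.2584, 0.2079]
tcp_rot: [-0.706, -0.017, 0.708, -0.021]
contact_force: [0.6, -0.0, -0.6]
grip_width: 0.0517
```

Run:
```python
from h import *
s=st();goal([.472,-.239,.2],YC,s);goal([.570,-.2745,.2],YC,s)
```

```text
t 16.2 tcp [0.5089 0.2584 0.2079] R [[-0.002, 0.053, -0.999], [-0.006, -0.999, -0.053], [-1.0, 0.005, 0.002]] F [ 0.6 -0.  -0.6] g 0.0517 q [-0.09  0.39 -0.62  1.79  0.26  1.05 -2.33]
shift cm [ 1.07 49.46  6.34] turn deg [-0.1  0.1 -0.3] t 16.2
shift cm [ 1.07 53.53 -3.25] turn deg [-0.1  0.1 -0.3] t 16.2
```

Request:
{"fn": "play_rows", "kwargs": {
  "deltas": [
    [5,[-1,4,0],[0,0,0]],
    [5,[-1,10,-0.5],[0,0,0]],
    [5,[-1,16,-1],[0,0,-0.3]],
    [5,[-1,22,-1.5],[0,0,-0.3]],
    [5,[-1,28,-2],[0,0,-0.3]],
    [5,[-1,34,-2.5],[0,0,-0.3]],
    [5,[-1,40,-3],[0,0,-0.3]],
    [5,[0,46,-3.2],[0,0,-0.3]],
    [5,[0,50,-3.3],[0,0,-0.3]],
    [5,[0,53.5,-3.3],[0,0,-0.3]]
  ]
}}

```text
time_s: 17.45
eef_pos: [0.5702, -0.2759, 0.2087]
tcp_rot: [-0.706, -0.018, 0.708, -0.018]
contact_force: [-0.3, 0.3, 0.4]
grip_width: 0.05
```

```bash
cat >> h.py <<'E'
def bots(im,cam,z0=.003,name='bottle1',P=PB):
    for o in imaging.silhouettes(name,cam):
        B=o['box'];g=onz(im,(B[0]+B[2]/2,B[1]+B[3]/2),.05)[:2];x,k=fitbox([(im,B)],P,z0,g);print(name,cam,round(o['confidence'],2),np.round(B),np.round(x,4),round(k,2))
E
python3 - <<'E'
from h import *
s=st();w=imaging.get_image('wrist');bots(w,'wrist');goal([.571,-.2745,.057],YC,s)
E
```

```text
t 17.45 tcp [ 0.5702 -0.2759  0.2087] R [[-0.003, 0.052, -0.999], [0.0, -0.999, -0.052], [-1.0, -0.0, 0.003]] F [-0.3  0.3  0.4] g 0.05 q [ 0.65  0.46 -0.41  1.65  0.2   1.08 -1.33]
bottle1 wrist 0.84 [197. 230.  38.  51.] [ 0.4877 -0.247 ] 18.67
bottle1 wrist 0.77 [268. 228.  34.  53.] [ 0.4906 -0.316 ] 20.73
bottle1 wrist 0.67 [226. 150.  46.  49.] [ 0.5722 -0.2757] 2.66
bottle1 wrist 0.32 [  2. 165.  12.  81.] [ 0.515  -0.0528] 88.44
shift cm [15.17 -0.14 -0.13] turn deg [-0.2  0.2  0. ] t 17.45
```

Request:
{"fn": "play_rows", "kwargs": {
  "deltas": [
    [5,[5,0,-0.2],[0,0,0]],
    [5,[10,0,-0.2],[0,0,0]],
    [5,[14,0,-0.2],[0,0,0]],
    [5,[15.1,0,-0.2],[0,0,0]],
    [1.5,[15.1,0,-0.2],[0,0,0]],
    [1.5,[15.1,0,-0.2],[0,0,0]],
    [1.5,[15.1,0,-0.2],[0,0,0]],
    [1.5,[15.1,0,-0.2],[0,0,0]],
    [1.5,[10,0,-0.2],[0,0,0]],
    [1.5,[4,0,-0.2],[0,0,0]]
  ]
}}

```text
time_s: 18.8
eef_pos: [0.5714, -0.2734, 0.1696]
tcp_rot: [-0.705, -0.019, 0.708, -0.018]
contact_force: [0.2, -0.5, -1.6]
grip_width: 0.0253
```

Run:
```python
from h import *
s=st();goal([*slot(.031),.06],YC,s)
```

```text
t 18.8 tcp [ 0.5714 -0.2734  0.1696] R [[-0.005, 0.053, -0.999], [0.001, -0.999, -0.053], [-1.0, -0.001, 0.005]] F [ 0.2 -0.5 -1.6] g 0.0253 q [ 0.65  0.5  -0.41  1.69  0.22  1.01 -1.36]
shift cm [ 11.04 -47.07   3.32] turn deg [-0.1  0.3  0.1] t 18.8
```

Request:
{"fn": "play_rows", "kwargs": {
  "deltas": [
    [1.5,[-4,-3,0.3],[0,0,0]],
    [1.5,[-4.5,-9,0.6],[0,0,0]],
    [1.5,[-4.5,-15,1],[0,0.3,0]],
    [1.5,[-4.5,-21,1.4],[0,0.3,0]],
    [1.5,[-4.5,-27,1.8],[0,0.3,0]],
    [1.5,[-4.5,-33,2.2],[0,0.3,0]],
    [1.5,[-4.5,-39,2.6],[0,0.3,0]],
    [1.5,[-4.5,-44,3],[0,0.3,0]],
    [1.5,[-4.5,-47,3.3],[0,0.3,0]],
    [1.5,[-4.5,-47,3.3],[0,0.3,0]]
  ]
}}

```text
time_s: 20.05
eef_pos: [0.5135, 0.1968, 0.2147]
tcp_rot: [0.708, 0.021, -0.706, 0.02]
contact_force: [-0.3, -0.3, -2.0]
grip_width: 0.0256
```

Run:
```python
from h import *
s=st();w=imaging.get_image('wrist');save(w,'w2.png',1);bots(w,'wrist',.006);goal([*slot(.031),.06],YC,s)
```

```text
t 20.05 tcp [0.5135 0.1968 0.2147] R [[0.003, 0.059, -0.998], [0.001, -0.998, -0.059], [-1.0, -0.001, -0.004]] F [-0.3 -0.3 -2. ] g 0.0256 q [ 0.02  0.34 -0.61  1.84  0.23  1.03 -2.2 ]
bottle1 wrist 0.78 [213. 182.  72. 100.] [0.4354 0.1939] 59.9
bottle1 wrist 0.72 [165. 153.  46.  49.] [0.5091 0.2598] 5.06
bottle1 wrist 0.62 [ 18.  29. 494. 325.] [0.3516 0.1941] 700.5
bottle1 wrist 0.29 [245. 317.  38.  34.] [0.3487 0.1687] 38.59
shift cm [15.47  0.2   0.16] turn deg [ 0.2 -0.2  0.1] t 20.05
```

View pics/w2.png

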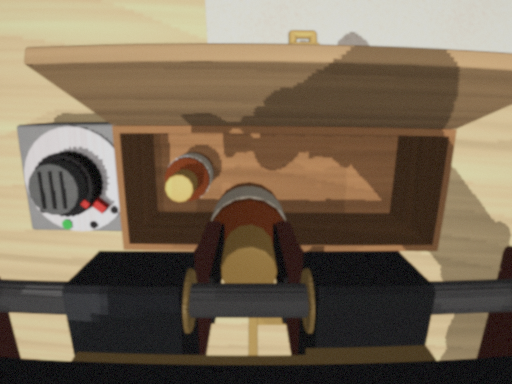

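The first bottle stands upright at (190,180) and the second hangs in the gripper above its slot.

Request:
{"fn": "play_rows", "kwargs": {
  "deltas": [
    [1.5,[4,0.2,0.15],[0,0,0]],
    [1.5,[8,0.2,0.15],[0,0,0]],
    [1.5,[12,0.2,0.15],[0,0,0]],
    [1.5,[14.5,0.2,0.15],[0,0,0]],
    [1.5,[15.4,0.2,0.15],[0,0,0]],
    [1.5,[15.5,0.2,0.15],[0,0,0]],
    [1.5,[15.5,0.2,0.15],[0,0,0]],
    [4.5,[15.5,0.2,0.15],[0,0,0]],
    [4.5,[15.5,0.2,0.15],[0,0,0]],
    [4.5,[15.5,0.2,0.15],[0,0,0]]
  ]
}}

```text
time_s: 21.4
eef_pos: [0.514, 0.1915, 0.0595]
tcp_rot: [0.708, 0.019, -0.706, 0.019]
contact_force: [0.7, 0.0, 0.4]
grip_width: 0.0448
```

Request:
{"fn": "play_rows", "kwargs": {
  "deltas": [
    [4.5,[-5,0,0],[0,0,0]],
    [4.5,[-10,0,0],[0,0,0]],
    [5,[-15,1,0.2],[0,0,0]],
    [5,[-16,6,0.7],[0,0,0]],
    [5,[-16,12,1.4],[0,0,0]],
    [5,[-16,18,2.1],[0,0,0]],
    [5,[-16,24,3],[0,0,0]],
    [5,[-16,30,4],[0,0,0]],
    [5,[-16,36,5],[0,0,0]],
    [5,[-16,42,6.2],[0,0,0]]
  ]
}}

```text
time_s: 22.65
eef_pos: [0.4734, -0.2328, 0.2194]
tcp_rot: [0.708, 0.019, -0.705, 0.019]
contact_force: [0.1, -0.1, 0.5]
grip_width: 0.0501
```

Run:
```python
from h import *
s=st();w=imaging.get_image('wrist');bots(w,'wrist');goal([.473,-.239,.057],YC,s);goal([.479,-.327,.057],YC,s)
```

```text
t 22.65 tcp [ 0.4734 -0.2328  0.2194] R [[0.004, 0.054, -0.999], [0.0, -0.999, -0.054], [-1.0, 0.0, -0.004]] F [ 0.1 -0.1  0.5] g 0.0501 q [ 0.69  0.27 -0.42  1.89  0.13  1.01 -1.3 ]
bottle1 wrist 0.95 [233. 154.  43.  47.] [ 0.472  -0.2388] 4.34
bottle1 wrist 0.72 [312. 151.  56.  45.] [ 0.4811 -0.3298] 3.93
shift cm [16.24  0.61  0.13] turn deg [-0.1 -0.2 -0. ] t 22.65
shift cm [1.624e+01 9.430e+00 1.000e-02] turn deg [-0.1 -0.2 -0. ] t 22.65
```

Request:
{"fn": "play_rows", "kwargs": {
  "deltas": [
    [5,[5,0.6,0.1],[0,0,0]],
    [5,[10,0.6,0.1],[0,0,0]],
    [5,[15,0.6,0.1],[0,-0.2,0]],
    [5,[16.2,0.6,0.1],[0,-0.2,0]],
    [1.5,[16.2,0.6,0.1],[0,-0.2,0]],
    [1.5,[16.2,0.6,0.1],[0,-0.2,0]],
    [1.5,[16.2,0.6,0.1],[0,-0.2,0]],
    [1.5,[16.2,0.6,0.1],[0,-0.2,0]],
    [1.5,[10,0.6,0.1],[0,0,0]],
    [1.5,[4,0.6,0.1],[0,0,0]]
  ]
}}

```text
time_s: 24.0
eef_pos: [0.4725, -0.2367, 0.1805]
tcp_rot: [0.708, 0.019, -0.706, 0.019]
contact_force: [1.3, -1.7, -0.9]
grip_width: 0.0254
```

Run:
```python
from h import *
s=st();goal([*slot(-.031),.06],YC,s)
```

```text
t 24.0 tcp [ 0.4725 -0.2367  0.1805] R [[0.002, 0.053, -0.999], [0.001, -0.999, -0.053], [-1.0, -0.001, -0.002]] F [ 1.3 -1.7 -0.9] g 0.0254 q [ 0.7   0.32 -0.42  1.93  0.16  0.93 -1.32]
shift cm [ 12.11 -36.67  -6.29] turn deg [-0.1 -0.1  0.1] t 24.0
```

Request:
{"fn": "play_rows", "kwargs": {
  "deltas": [
    [1.5,[-3.5,-3,-1.5],[0,0,0]],
    [1.5,[-4,-9,-4],[0,0,0]],
    [1.5,[-4,-15,-6],[0,0,0]],
    [1.5,[-4,-21,-6.3],[0,0,0]],
    [1.5,[-4,-27,-6.3],[0,0,0]],
    [1.5,[-4,-32,-6.3],[0,0,0]],
    [1.5,[-4,-36.5,-6.3],[0,0,0]],
    [1.5,[-4,-36.6,-6.3],[0,0,0]],
    [1.5,[0,-36.6,-6.3],[0,0,0]],
    [1.5,[3,-36.6,-6.3],[0,0,0]]
  ]
}}

```text
time_s: 25.25
eef_pos: [0.5164, 0.1304, 0.1484]
tcp_rot: [0.708, 0.018, -0.706, 0.019]
contact_force: [0.4, 0.0, -1.3]
grip_width: 0.026
```

Run:
```python
from h import *
s=st();goal([*slot(-.031),.06],YC,s)
```

```text
t 25.25 tcp [0.5164 0.1304 0.1484] R [[0.003, 0.052, -0.999], [-0.001, -0.999, -0.052], [-1.0, 0.001, -0.003]] F [ 0.4  0.  -1.3] g 0.026 q [ 0.1   0.39 -0.58  1.94  0.27  0.89 -2.13]
shift cm [ 8.84 -0.27  0.05] turn deg [-0.2 -0.2 -0.1] t 25.25
```

Request:
{"fn": "play_rows", "kwargs": {
  "deltas": [
    [1.5,[3,-0.2,0.05],[0,0,0]],
    [1.5,[6,-0.2,0.05],[0,-0.2,0]],
    [1.5,[8,-0.2,0.05],[0,-0.2,0]],
    [1.5,[8.8,-0.2,0.05],[0,-0.2,0]],
    [1.5,[8.9,-0.2,0.05],[0,-0.2,0]],
    [1.5,[8.9,-0.2,0.05],[0,-0.2,0]],
    [4.5,[8.9,-0.2,0.05],[0,-0.2,0]],
    [4.5,[8.9,-0.2,0.05],[0,-0.2,0]],
    [4.5,[8.9,-0.2,0.05],[0,-0.2,0]],
    [4.5,[5,-0.2,0.05],[0,-0.2,0]]
  ]
}}

```text
time_s: 26.5
eef_pos: [0.5143, 0.1331, 0.0977]
tcp_rot: [-0.705, -0.019, 0.709, -0.019]
contact_force: [0.7, -0.6, 0.4]
grip_width: 0.0451
```

Run:
```python
from h import *
s=st();goal([.480,-.328,.057],YC,s)
```

```text
t 26.5 tcp [0.5143 0.1331 0.0977] R [[-0.005, 0.054, -0.999], [-0.001, -0.999, -0.054], [-1.0, 0.001, 0.005]] F [ 0.7 -0.6  0.4] g 0.0451 q [ 0.07  0.46 -0.55  1.97  0.33  0.8  -2.19]
shift cm [ 4.14 45.86  5.88] turn deg [-0.1  0.3 -0.1] t 26.5
```

Request:
{"fn": "play_rows", "kwargs": {
  "deltas": [
    [4.5,[-5,0,0],[0,0,0]],
    [5,[-10,1,0],[0,0,0]],
    [5,[-11,6,0.5],[0,0,0]],
    [5,[-11,12,1],[0,0.3,0]],
    [5,[-11,18,2],[0,0.3,0]],
    [5,[-11,24,3],[0,0.3,0]],
    [5,[-11,30,4],[0,0.3,0]],
    [5,[-11,36,5],[0,0.3,0]],
    [5,[-11,42,5.5],[0,0.3,0]],
    [5,[-11,45.9,5.9],[0,0.3,0]]
  ]
}}

```text
time_s: 27.75
eef_pos: [0.4809, -0.331, 0.2094]
tcp_rot: [0.709, 0.018, -0.705, 0.018]
contact_force: [-0.1, 0.4, -0.5]
grip_width: 0.0498
```

Run:
```python
from h import *
s=st();w=imaging.get_image('wrist');bots(w,'wrist');goal([.480,-.328,.057],YC,s)
```

```text
t 27.75 tcp [ 0.4809 -0.331   0.2094] R [[0.005, 0.05, -0.999], [-0.0, -0.999, -0.05], [-1.0, 0.001, -0.005]] F [-0.1  0.4 -0.5] g 0.0498 q [ 0.8   0.37 -0.39  1.78  0.16  1.02 -1.16]
bottle1 wrist 0.58 [226. 155.  45.  49.] [ 0.4796 -0.3307] 3.65
shift cm [15.24 -0.31  0.15] turn deg [-0.3 -0.3 -0. ] t 27.75
```

Request:
{"fn": "play_rows", "kwargs": {
  "deltas": [
    [5,[5,-0.1,0.1],[0,0,0]],
    [5,[10,-0.1,0.1],[0,0,0]],
    [5,[14,-0.1,0.1],[0,-0.3,0]],
    [5,[15.2,-0.1,0.1],[0,-0.3,0]],
    [1.5,[15.2,-0.1,0.1],[0,-0.3,0]],
    [1.5,[15.2,-0.1,0.1],[0,-0.3,0]],
    [1.5,[15.2,-0.1,0.1],[0,-0.3,0]],
    [1.5,[15.2,-0.1,0.1],[0,-0.3,0]],
    [1.5,[9,-0.1,0.1],[0,-0.3,0]],
    [1.5,[3,-0.1,0.1],[0,-0.3,0]]
  ]
}}

```text
time_s: 29.1
eef_pos: [0.4802, -0.3262, 0.1804]
tcp_rot: [-0.706, -0.019, 0.707, -0.018]
contact_force: [0.9, -0.8, -2.3]
grip_width: 0.0255
```

Run:
```python
from h import *
s=st();goal([*slot(-.093),.06],YC,s)
```

```text
t 29.1 tcp [ 0.4802 -0.3262  0.1804] R [[-0.002, 0.054, -0.999], [0.001, -0.999, -0.054], [-1.0, -0.002, 0.002]] F [ 0.9 -0.8 -2.3] g 0.0255 q [ 0.8   0.4  -0.39  1.81  0.18  0.97 -1.19]
shift cm [ 12.09 -39.45  -6.07] turn deg [-0.1  0.1  0.1] t 29.1
```

Request:
{"fn": "play_rows", "kwargs": {
  "deltas": [
    [1.5,[-3.5,-3,-1.5],[0,0,0]],
    [1.5,[-4,-9,-4],[0,0,0]],
    [1.5,[-4,-15,-6],[0,0,0]],
    [1.5,[-4,-21,-6.1],[0,0,0]],
    [1.5,[-4,-27,-6.1],[0,0,0]],
    [1.5,[-4,-32,-6.1],[0,0,0]],
    [1.5,[-4,-37,-6.1],[0,0,0]],
    [1.5,[-4,-39.4,-6.1],[0,0,0]],
    [1.5,[-1,-39.4,-6.1],[0,0,0]],
    [1.5,[3,-39.4,-6.1],[0,0,0]]
  ]
}}

```text
time_s: 30.35
eef_pos: [0.5213, 0.0705, 0.1495]
tcp_rot: [0.708, 0.019, -0.706, 0.019]
contact_force: [-0.2, -0.5, -2.4]
grip_width: 0.0251
```

Run:
```python
from h import *
s=st();goal([*slot(-.093),.06],YC,s)
```

```text
t 30.35 tcp [0.5213 0.0705 0.1495] R [[0.002, 0.054, -0.999], [0.0, -0.999, -0.054], [-1.0, 0.0, -0.002]] F [-0.2 -0.5 -2.4] g 0.0251 q [ 0.21  0.37 -0.56  1.95  0.26  0.88 -2.  ]
shift cm [ 8.95 -0.07  0.2 ] turn deg [-0.1 -0.1 -0. ] t 30.35
```

Request:
{"fn": "play_rows", "kwargs": {
  "deltas": [
    [1.5,[3,0,0.2],[0,0,0]],
    [1.5,[6,0,0.2],[0,0,0]],
    [1.5,[8,0,0.2],[0,0,0]],
    [1.5,[8.9,0,0.2],[0,0,0]],
    [1.5,[9,0,0.2],[0,0,0]],
    [1.5,[9,0,0.2],[0,0,0]],
    [4.5,[9,0,0.2],[0,0,0]],
    [4.5,[9,0,0.2],[0,0,0]],
    [4.5,[9,0,0.2],[0,0,0]],
    [4.5,[5,0,0.2],[0,0,0]]
  ]
}}

```text
time_s: 31.6
eef_pos: [0.5167, 0.0695, 0.0977]
tcp_rot: [-0.705, -0.019, 0.709, -0.019]
contact_force: [1.0, -0.4, 0.1]
grip_width: 0.045
```

Request:
{"fn": "play_rows", "kwargs": {
  "deltas": [
    [4.5,[-5,0,0],[0,0,0]],
    [4.5,[-10,0,0],[0,0,0]],
    [4.5,[-15,0,0],[0,0,0]],
    [3,[-19,0,0],[0,0,0]],
    [1,[-19,0,0],[0,0,0]],
    [0,[-19,0,0],[0,0,0]],
    [0,[-19,0,0],[0,0,0]],
    [0,[-19,0,0],[0,0,0]],
    [0,[-19,0,0],[0,0,0]],
    [0,[-19,0,0],[0,0,0]]
  ]
}}

```text
time_s: 32.85
eef_pos: [0.5188, 0.0699, 0.2892]
tcp_rot: [-0.707, -0.019, 0.707, -0.019]
contact_force: [-0.2, -1.1, 0.3]
grip_width: 0.0006
```

Run:
```python
from h import *
s=st();w=imaging.get_image('wrist');save(w,'w3.png',1);bots(w,'wrist',.006);t=imaging.get_image('top');bots(t,'top',.006)
M=R.from_quat(s['tcp_rot']).as_matrix();print('cam in tool',M.T@(ray(w,(1,1))[0]-s['eef_pos']))
goal([*case2w(C,[.15,-.06,0])[0][:2],.29],YC,s)
```

```text
t 32.85 tcp [0.5188 0.0699 0.2892] R [[-0.0, 0.054, -0.999], [0.0, -0.999, -0.054], [-1.0, -0.0, 0.0]] F [-0.2 -1.1  0.3] g 0.0006 q [ 0.27  0.22 -0.61  1.8   0.14  1.16 -1.9 ]
bottle1 wrist 0.98 [180. 150.  41.  36.] [0.5103 0.131 ] 4.34
bottle1 wrist 0.82 [133. 144.  47.  42.] [0.51   0.1873] 0.46
bottle1 wrist 0.72 [  0. 142.  37.  53.] [0.4932 0.35  ] 40.38
bottle1 wrist 0.67 [ 74. 145.  52.  39.] [0.5079 0.2572] 5.81
bottle1 wrist 0.62 [231. 148.  36.  38.] [0.5142 0.0684] 3.34
cam in tool [-1.61969237e-01 -1.58451559e-04 -6.81060077e-02]
shift cm [ -0.08  -3.45 -15.07] turn deg [-0.1  0.   0. ] t 32.85
```

View pics/w3.png

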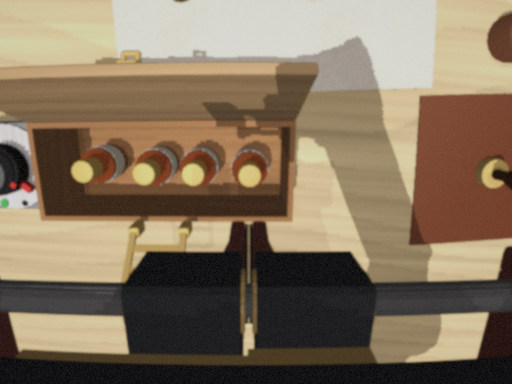

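All four bottles stand upright in the case and the stamp stands on the mat at (495,175). I'll go behind the lid and push beside the catch.

Request:
{"fn": "play_rows", "kwargs": {
  "deltas": [
    [0,[0,-1.5,-5],[0,0,0]],
    [0,[0,-3.4,-10],[0,0,0]],
    [0,[0,-3.4,-15],[0,0,0]],
    [0,[0,-3.4,-15],[0,0,0]],
    [0,[5,-3.4,-15],[0,0,0]],
    [0,[9.5,-3.4,-15],[0,0,0]],
    [0,[10,-3.4,-15],[0,0,0]],
    [0,[10,-3.4,-13],[0,0,0]],
    [0,[10,-3.4,-11.5],[0,0,0]],
    [0,[10,-3.4,-10.5],[0,0,0]]
  ]
}}

```text
time_s: 34.3
eef_pos: [0.6228, 0.1099, 0.1923]
tcp_rot: [0.708, 0.019, -0.705, 0.019]
contact_force: [2.5, 0.4, 2.1]
grip_width: 0.0006
```

Request:
{"fn": "play_rows", "kwargs": {
  "deltas": [
    [0,[0,0,1],[0,0,0]],
    [0,[0,0,2],[0,0,0]],
    [0,[0,0,3],[0,0,0]],
    [0,[0,0,4],[0,0,0]],
    [0,[0,0,5],[0,0,0]],
    [0,[0,0,6],[0,0,0]],
    [0,[0,0,6],[0,0,0]],
    [0,[-6,0,4],[0,0,0]],
    [0,[-10,0,0],[0,0,0]],
    [0,[-10,0,0],[0,0,0]]
  ]
}}

```text
time_s: 35.55
eef_pos: [0.6256, 0.1098, 0.2927]
tcp_rot: [0.709, 0.019, -0.705, 0.018]
contact_force: [0.5, 0.8, -0.4]
grip_width: 0.0001
```

Run:
```python
from h import *
s=st();w=imaging.get_image('wrist');save(w,'w4.png',1);t=imaging.get_image('top');save(t,'t2.png',2,(90,150,250,170))
```

```text
t 35.55 tcp [0.6256 0.1098 0.2927] R [[0.007, 0.052, -0.999], [0.002, -0.999, -0.052], [-1.0, -0.002, -0.007]] F [ 0.5  0.8 -0.4] g 0.0001 q [ 0.16  0.42 -0.59  1.55  0.24  1.25 -1.99]
```

View pics/w4.png

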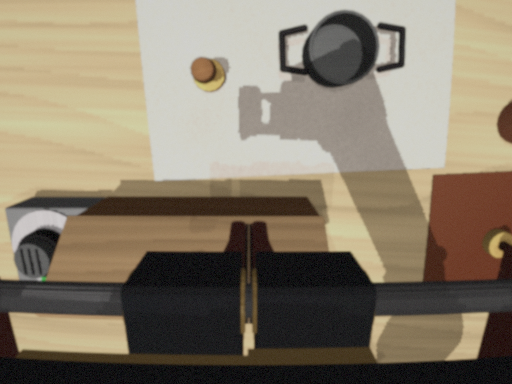

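The lid has left the fingers and is sinking forward, with its edge near (185,215). While it settles I'll go above the hasp bar and turn the jaw.

Request:
{"fn": "play_rows", "kwargs": {
  "deltas": [
    [2.6,[0,0,2],[-9,0,0]],
    [2.6,[0,-1,5],[-18,0,0]],
    [2.6,[0,-1.5,8],[-27,0,0]],
    [2.6,[0,-2,11],[-36,0,0]],
    [2.6,[0,-3,14],[-45,0,0]],
    [2.6,[0,-3.5,17],[-54,0,0]],
    [2.6,[0,-3.6,20],[-63,0,0]],
    [2.6,[0,-3.6,22],[-72,0,0]],
    [2.6,[0,-3.6,22],[-81,0,0]],
    [2.6,[0,-3.6,22],[-90,0,0]]
  ],
  "squeeze": 12
}}

```text
time_s: 36.9
eef_pos: [0.3983, 0.1328, 0.2879]
tcp_rot: [0.484, 0.515, -0.486, 0.514]
contact_force: [-0.4, -0.2, -0.2]
grip_width: 0.026
```

Run:
```python
from h import *
s=st();t=imaging.get_image('top');save(t,'t3.png',3.2,(90,170,250,170))
w=imaging.get_image('wrist');save(w,'w5.png',1)
bar=case2w(C,[-.1135,0,.25])[0];print(bar);goal(bar,C[2],s)
```

```text
t 36.9 tcp [0.3983 0.1328 0.2879] R [[-0.002, 0.998, 0.059], [-0.002, 0.059, -0.998], [-1.0, -0.003, 0.002]] F [-0.4 -0.2 -0.2] g 0.026 q [ 0.44  0.04 -0.91  1.99  0.04  1.13 -0.43]
[0.40097665 0.15766999 0.25      ]
shift cm [ 3.78  0.42 -2.48] turn deg [0.2 0.1 0.1] t 36.9
```

View pics/t3.png

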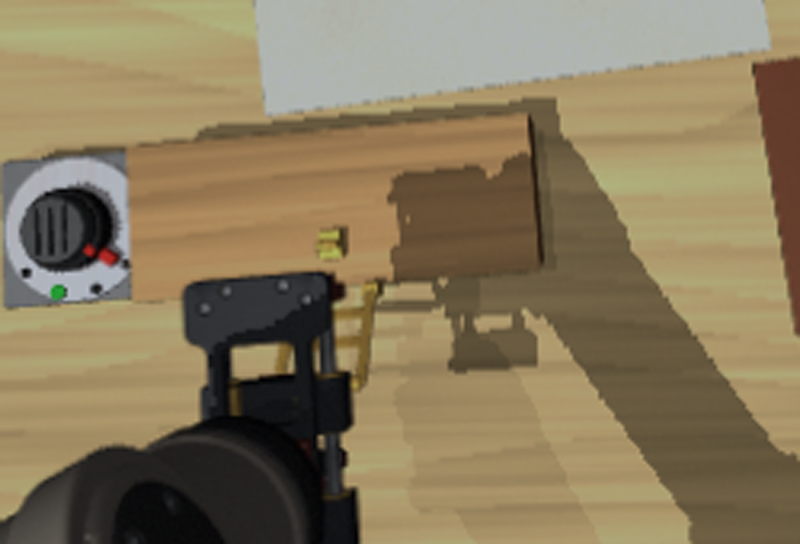

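View pics/w5.png

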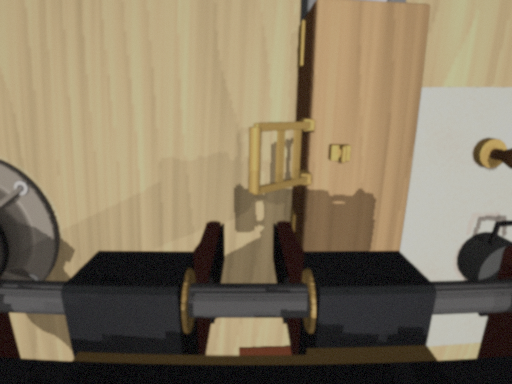

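The top view shows the lid shut, with the catch at (332,243). In the wrist view the hasp bar runs from (255,127) to (255,190).

Run:
```python
from h import *
w=imaging.get_image('wrist')
for q in [2.2,2.3,2.4,2.45,2.5]:
    b=lambda y:case2w(C,[-.056+.075*np.cos(q),y,.128+.075*np.sin(q)])[0]
    print(q,np.round(b(0),4),np.round(proj(w,[b(-.027),b(.027)]),1).tolist())
print('hinge',proj(w,case2w(C,[[-.056,-.027,.128],[-.056,.027,.128]])).round(1).tolist(),'catch top',proj(w,case2w(C,[[-.026,0,.1485]])).round(1))
c=lambda q:case2w(C,[-.056+.075*np.cos(q),0,.128+.075*np.sin(q)])[0]
s=st();M=R.from_quat(s['tcp_rot']).as_matrix()
```

```text
2.2 [0.4143 0.1584 0.1886] [[269.7, 196.1], [270.8, 130.5]]
2.3 [0.4085 0.1581 0.1839] [[262.5, 194.6], [263.2, 130.1]]
2.4 [0.4032 0.1578 0.1787] [[256.1, 193.0], [256.4, 129.7]]
2.45 [0.4007 0.1577 0.1758] [[253.2, 192.2], [253.4, 129.4]]
2.5 [0.3984 0.1575 0.1729] [[250.6, 191.4], [250.6, 129.2]]
hinge [[309.5, 180.4], [311.9, 126.4]] catch top [[346.4 157.1]]
t 37.05 tcp [0.3989 0.133  0.2882] R [[-0.002, 0.999, 0.051], [-0.001, 0.051, -0.999], [-1.0, -0.002, 0.001]] F [ 0.7 -0.4  0.4] g 0.0261 q [ 0.44  0.04 -0.91  1.99  0.04  1.13 -0.44]
```

Request:
{"fn": "play_rows", "kwargs": {
  "deltas": [
    [2.6,[0,0.4,-1.5],[0,0,0]],
    [2.6,[0,0.4,-2.45],[0,0,0]],
    [2.6,[4,0.4,-2.45],[0,0,0]],
    [2.6,[8,0.4,-2.45],[0,0,0]],
    [2.6,[10.5,0.4,-2.45],[0,0,0]],
    [2.6,[12.1,0.4,-2.45],[0,0,0]],
    [0.6,[12.1,0.4,-2.45],[0,0,0]],
    [0.6,[12.1,0.4,-2.45],[0,0,0]],
    [0.6,[12.1,0.4,-2.45],[0,0,0]],
    [0.6,[12.1,0.4,-2.45],[0,0,0]]
  ]
}}

```text
time_s: 38.3
eef_pos: [0.4018, 0.1585, 0.1692]
tcp_rot: [0.486, 0.513, -0.487, 0.513]
contact_force: [-6.7, -0.7, 3.8]
grip_width: 0.0093
```

Run:
```python
from h import *
s=st();M=R.from_quat(s['tcp_rot']).as_matrix()
K=np.array([[np.cos(C[2]),np.sin(C[2])],[-np.sin(C[2]),np.cos(C[2])]]);print('tcp in case',K@(s['eef_pos'][:2]-C[:2]))
k=K@(s['eef_pos'][:2]-C[:2]);q0=np.arccos((k[0]+.056)/.075);print('q0',q0)
for q in list(np.linspace(q0,0,21))[1:]:
    p=case2w(C,[-.056+.075*np.cos(q),k[1],.128+.075*np.sin(q)-.0095])[0]; print(round(q,2),np.round(M.T@(p-s['eef_pos'])*100,1))
```

```text
t 38.3 tcp [0.4018 0.1585 0.1692] R [[-0.001, 0.999, 0.053], [-0.001, 0.053, -0.999], [-1.0, -0.001, 0.001]] F [-6.7 -0.7  3.8] g 0.0093 q [ 0.29  0.26 -0.91  2.12  0.26  0.88 -0.71]
tcp in case [-0.11267042  0.00079821]
q0 2.42737446775133
2.31 [-0.5  0.6 -0. ]
2.18 [-1.1  1.3 -0. ]
2.06 [-1.5  2.1 -0. ]
1.94 [-1.9  2.9 -0. ]
1.82 [-2.2  3.8 -0. ]
1.7 [-2.4  4.7 -0. ]
1.58 [-2.4  5.6 -0. ]
1.46 [-2.4  6.5 -0. ]
1.34 [-2.2  7.4 -0. ]
1.21 [-2.   8.3 -0. ]
1.09 [-1.6  9.1 -0. ]
0.97 [-1.1  9.9 -0. ]
0.85 [-0.6 10.6 -0. ]
0.73 [ 0.1 11.3 -0. ]
0.61 [ 0.8 11.8 -0. ]
0.49 [ 1.6 12.3 -0. ]
0.36 [ 2.4 12.7 -0. ]
0.24 [ 3.2 13.  -0. ]
0.12 [ 4.1 13.1 -0. ]
0.0 [ 5.  13.2 -0. ]
```

Request:
{"fn": "play_rows", "kwargs": {
  "deltas": [
    [0.6,[-0.5,0.6,0],[0,0,0]],
    [0.6,[-1.0,1.3,0],[0,0,0]],
    [0.6,[-1.5,2.1,0],[0,0,0]],
    [0.6,[-1.9,2.9,0],[0,0,0]],
    [0.6,[-2.2,3.8,0],[0,0,0]],
    [0.6,[-2.4,4.7,0],[0,0,0]],
    [0.6,[-2.5,5.6,0],[0,0,0]],
    [0.6,[-2.4,6.5,0],[0,0,0]],
    [0.6,[-2.2,7.4,0],[0,0,0]],
    [0.6,[-2.0,8.3,0],[0,0,0]]
  ]
}}

```text
time_s: 39.55
eef_pos: [0.486, 0.1626, 0.1878]
tcp_rot: [0.486, 0.513, -0.487, 0.513]
contact_force: [-3.6, 0.9, -2.8]
grip_width: 0.0093
```

Run:
```python
from h import *
s=st();M=R.from_quat(s['tcp_rot']).as_matrix()
for q in list(np.linspace(1.21,0,11))[1:]:
    p=case2w(C,[-.056+.075*np.cos(q),.0008,.128+.075*np.sin(q)-.0085])[0]; print(round(q,2),np.round(M.T@(p-s['eef_pos'])*100,1))
```

```text
t 39.55 tcp [0.486  0.1626 0.1878] R [[-0.001, 0.999, 0.053], [-0.0, 0.053, -0.999], [-1.0, -0.001, 0.0]] F [-3.6  0.9 -2.8] g 0.0093 q [ 0.26  0.37 -0.86  1.93  0.33  0.99 -0.69]
1.09 [ 0.2  0.7 -0.1]
0.97 [ 0.7  1.5 -0.1]
0.85 [ 1.2  2.2 -0.1]
0.73 [ 1.8  2.8 -0.1]
0.6 [ 2.6  3.4 -0.1]
0.48 [ 3.3  3.9 -0.1]
0.36 [ 4.2  4.3 -0.1]
0.24 [ 5.   4.5 -0.1]
0.12 [ 5.9  4.7 -0.1]
0.0 [ 6.8  4.7 -0.1]
```

Request:
{"fn": "play_rows", "kwargs": {
  "deltas": [
    [0.6,[0.2,0.8,0],[0,0,0]],
    [0.6,[0.7,1.5,0],[0,0,0]],
    [0.6,[1.2,2.2,0],[0,0,0]],
    [0.6,[1.8,2.8,0],[0,0,0]],
    [0.6,[2.6,3.4,0],[0,0,0]],
    [0.6,[3.3,3.9,0],[0,0,0]],
    [0.6,[4.2,4.3,0],[0,0,0]],
    [0.6,[5.0,4.5,0],[0,0,0]],
    [0.6,[5.9,4.7,0],[0,0,0]],
    [0.6,[6.8,4.7,0],[0,0,0]]
  ]
}}

```text
time_s: 40.8
eef_pos: [0.5299, 0.1655, 0.1203]
tcp_rot: [0.484, 0.514, -0.488, 0.512]
contact_force: [-17.3, -2.1, 21.5]
grip_width: 0.0093
```

Request:
{"fn": "play_rows", "kwargs": {
  "deltas": [
    [0.6,[0.1,0,0],[0,0,0]],
    [0.6,[0.1,0,0],[0,0,0]],
    [0.6,[0.1,0,0],[0,0,0]],
    [0.6,[0.1,0,0],[0,0,0]],
    [0.6,[0.1,0,0],[0,0,0]],
    [0.6,[0.1,0,0],[0,0,0]],
    [0.6,[0.1,0,0],[0,0,0]],
    [0.6,[0.1,0,0],[0,0,0]],
    [0.6,[0.1,0,0],[0,0,0]],
    [0.6,[0.1,0,0],[0,0,0]]
  ]
}}

```text
time_s: 42.05
eef_pos: [0.5298, 0.1656, 0.1194]
tcp_rot: [0.484, 0.514, -0.488, 0.513]
contact_force: [-14.4, -0.7, 10.8]
grip_width: 0.0093
```

Request:
{"fn": "play_rows", "kwargs": {
  "deltas": [
    [1.2,[0,-0.1,0],[0,0,0]],
    [2.2,[0,-0.1,0],[0,0,0]],
    [2.2,[0,-0.1,0],[0,0,0]],
    [2.2,[0,-0.1,0],[0,0,0]],
    [2.2,[-1,-0.1,0],[0,0,0]],
    [2.2,[-3,-0.1,0],[0,0,0]],
    [2.2,[-6,-0.1,0],[0,0,0]],
    [2.2,[-10,-0.1,0],[0,0,0]],
    [6.8,[-14,-0.1,0],[0,0,0]],
    [6.8,[-14,-0.1,0],[0,0,0]]
  ]
}}

```text
time_s: 43.3
eef_pos: [0.5336, 0.1666, 0.2642]
tcp_rot: [0.489, 0.512, -0.484, 0.515]
contact_force: [-0.5, -0.0, 0.8]
grip_width: 0.0384
```

Run:
```python
from h import *
s=st();w=imaging.get_image('wrist');save(w,'w6.png',1.2)
bar=lambda q:[case2w(C,[-.056+.075*np.cos(q),y,.128+.075*np.sin(q)])[0] for y in(-.027,.027)]
for q in[0,.1,.2]: print(q,(proj(w,bar(q))*1.2).round(1).tolist())
goal([*case2w(C,[0,.206,0])[0][:2],.2],C[2],s);print(s['q'])
```

```text
t 43.3 tcp [0.5336 0.1666 0.2642] R [[0.007, 0.999, 0.054], [0.002, 0.054, -0.999], [-1.0, 0.008, -0.002]] F [-0.5 -0.   0.8] g 0.0384 q [ 0.27  0.36 -0.86  1.75  0.3   1.16 -0.63]
0 [[296.9, 255.1], [296.8, 188.3]]
0.1 [[296.5, 258.1], [296.3, 189.7]]
0.2 [[295.1, 261.2], [294.8, 191.2]]
shift cm [  6.44  -2.03 -20.43] turn deg [-0.1 -0.1 -0.4] t 43.3
[ 0.27121895  0.36149878 -0.86300897  1.74978729  0.2998703   1.16007122
 -0.62581894]
```

View pics/w6.png

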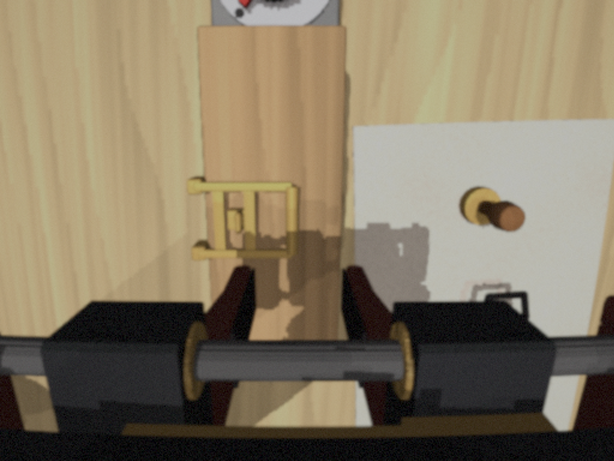

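The hasp lies over the catch: its bar at x≈293 is where the model puts angle 0. Next is the vent collar.

Request:
{"fn": "play_rows", "kwargs": {
  "deltas": [
    [7.4,[0,0,-4],[0,0,0]],
    [7.4,[0,-0.5,-9],[0,0,0]],
    [7.4,[0,-1,-14],[0,0,0]],
    [7.4,[0,-1.5,-18],[0,0,0]],
    [7.4,[2,-2,-20.4],[0,0,-0.4]],
    [7.4,[4,-2,-20.4],[0,0,-0.4]],
    [7.4,[6,-2,-20.4],[0,0,-0.4]],
    [7.4,[6,-2,-20.4],[0,0,-0.4]],
    [7.4,[6,-2,-20.4],[0,0,-0.4]],
    [7.4,[6,-2,-20.4],[0,0,-0.4]]
  ],
  "squeeze": 30
}}

```text
time_s: 44.6
eef_pos: [0.5015, 0.3678, 0.2004]
tcp_rot: [0.485, 0.515, -0.488, 0.511]
contact_force: [-0.4, -0.2, 0.9]
grip_width: 0.0739
```

Run:
```python
from h import *
s=st();w=imaging.get_image('wrist');save(w,'w7.png',1.5)
ax=case2w(C,[0,.206,0])[0]
a=np.linspace(0,2*np.pi,12,endpoint=False)
print('barrel top pred', (proj(w,[[*ax[:2],.104]])*1.5).round(1),'collar top',(proj(w,[[*ax[:2],.088]])*1.5).round(1), 'barrel bbox',(bb(w,np.c_[ax[0]+.024*np.cos(a),ax[1]+.024*np.sin(a),a*0+.104])*1.5).round(1),'plate bbox',(bb(w,np.c_[ax[0]+.054*np.cos(a),ax[1]+.054*np.sin(a),a*0+.064])*1.5).round(1))
for t in [-2.24-.6*i+C[2] for i in range(4)]: print((proj(w,[[ax[0]+.0485*np.cos(t),ax[1]+.0485*np.sin(t),.064],[ax[0]+.043*np.cos(t),ax[1]+.043*np.sin(t),.08]])*1.5).round(0).tolist())
goal([ax[0],ax[1],.069],C[2],s)
```

```text
t 44.6 tcp [0.5015 0.3678 0.2004] R [[-0.006, 0.999, 0.053], [0.0, 0.053, -0.999], [-1.0, -0.006, -0.001]] F [-0.4 -0.2  0.9] g 0.0739 q [-0.13  0.55 -0.83  1.67  0.43  1.13 -1.03]
barrel top pred [[376.9 288.4]] collar top [[376.8 281.5]] barrel bbox [333.2 245.2 420.5 329.8] plate bbox [290.8 185.  462.3 352.7]
[[330.0, 330.0], [333.0, 332.0]]
[[304.0, 295.0], [309.0, 299.0]]
[[302.0, 250.0], [307.0, 258.0]]
[[327.0, 212.0], [331.0, 222.0]]
shift cm [13.14  0.21 -0.17] turn deg [-0.2 -0.   0.3] t 44.6
```

View pics/w7.png

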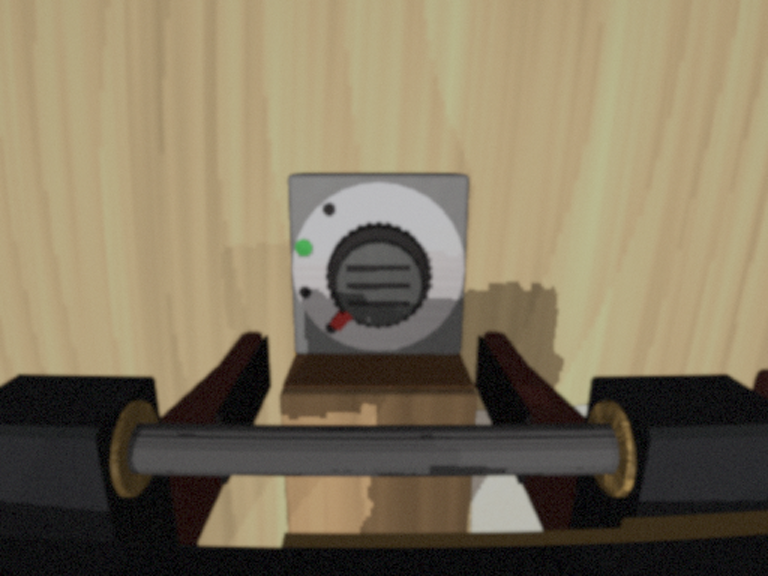

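The pointer at (340,321) sits at dot 1 and green is at (304,247), so it needs a 1.2 rad clockwise turn. I'll descend round the collar and close.

Request:
{"fn": "play_rows", "kwargs": {
  "deltas": [
    [7.4,[0,0.3,-0.35],[0,0,0.3]],
    [7.4,[4,0.3,-0.35],[0,0,0.3]],
    [7.4,[8,0.3,-0.35],[0,0,0.3]],
    [7.4,[11,0.3,-0.35],[0,0,0.3]],
    [7.4,[13,0.3,-0.35],[0,0,0.3]],
    [7.4,[13,0.3,-0.35],[0,0,0.3]],
    [5.5,[13,0.3,-0.35],[0,0,0.3]],
    [5.5,[13,0.3,-0.35],[0,0,0.3]],
    [5.5,[13,0.3,-0.35],[0,0,0.3]],
    [5.5,[13,0.3,-0.35],[0,0,0.3]]
  ]
}}

```text
time_s: 45.9
eef_pos: [0.5039, 0.3723, 0.0709]
tcp_rot: [0.487, 0.513, -0.486, 0.513]
contact_force: [1.4, 0.5, 5.7]
grip_width: 0.0593
```

Run:
```python
from h import *
s=st();print(s['wrist_torque'])
```

```text
t 45.9 tcp [0.5039 0.3723 0.0709] R [[0.001, 0.999, 0.053], [0.002, 0.053, -0.999], [-1.0, 0.001, -0.002]] F [1.4 0.5 5.7] g 0.0593 q [-0.21  0.69 -0.75  1.76  0.57  0.92 -1.14]
[-0.00356901 -0.36017088  0.05007582]
```

Request:
{"fn": "play_rows", "kwargs": {
  "deltas": [
    [5.5,[0,0,0],[7,0,0]],
    [5.5,[0,0,0],[14,0,0]],
    [5.5,[0,0,0],[21,0,0]],
    [5.5,[0,0,0],[28,0,0]],
    [5.5,[0,0,0],[35,0,0]],
    [5.5,[0,0,0],[42,0,0]],
    [5.5,[0,0,0],[49,0,0]],
    [5.5,[0,0,0],[56,0,0]],
    [5.5,[0,0,0],[63,0,0]],
    [5.5,[0,0,0],[69,0,0]]
  ]
}}

```text
time_s: 47.15
eef_pos: [0.5042, 0.372, 0.0708]
tcp_rot: [0.692, 0.146, -0.691, 0.146]
contact_force: [3.3, 1.0, 5.1]
grip_width: 0.0593
```

Run:
```python
from h import *
s=st();print(s['wrist_torque'])
M=R.from_quat(s['tcp_rot']).as_matrix();print('turned',np.degrees(np.arctan2(.053,.999)-np.arctan2(M[1,1],M[0,1])))
```

```text
t 47.15 tcp [0.5042 0.372  0.0708] R [[0.001, 0.404, -0.915], [0.001, -0.915, -0.404], [-1.0, -0.001, -0.002]] F [3.3 1.  5.1] g 0.0593 q [-0.39  0.61 -0.47  1.77  0.36  0.84 -2.18]
[-0.0901693  -0.46431747  0.07348738]
turned 69.21762881128898
```

Request:
{"fn": "play_rows", "kwargs": {
  "deltas": [
    [5.5,[0,0,0],[0,0,0]],
    [7.4,[0,0,0],[0,0,0]],
    [7.4,[0,0,0],[0,0,0]],
    [7.4,[0,0,0],[0,0,0]],
    [7.4,[-3,0,0],[0,0,0]],
    [7.4,[-8,0,0],[0,0,0]],
    [7.4,[-13,0,0],[0,0,0]],
    [7.4,[-18,0,0],[0,0,0]],
    [7.4,[-20,0,0],[0,0,0]],
    [7.4,[-20,0,0],[0,0,0]]
  ]
}}

```text
time_s: 48.4
eef_pos: [0.5036, 0.3721, 0.2709]
tcp_rot: [0.692, 0.148, -0.691, 0.147]
contact_force: [-0.7, 0.1, -0.0]
grip_width: 0.0739
```

Request:
{"fn": "play_rows", "kwargs": {
  "deltas": [
    [7.4,[0,3,6],[0,0,0]],
    [7.4,[0,6,12],[0,0,0]],
    [7.4,[0,9,18],[0,0,0]],
    [7.4,[0,12,18],[0,0,0]],
    [7.4,[0,18,18],[0,0,0]],
    [7.4,[0,24,18],[0,0,0]],
    [7.4,[0,30,18],[0,0,0]],
    [7.4,[0,30,18],[0,0,0]],
    [7.4,[0,30,18],[0,0,0]],
    [7.4,[0,30,18],[0,0,0]]
  ]
}}

```text
time_s: 49.65
eef_pos: [0.4603, 0.0257, 0.269]
tcp_rot: [-0.69, -0.149, 0.692, -0.148]
contact_force: [-0.6, 0.1, 0.2]
grip_width: 0.074
```

Run:
```python
from h import *
s=st();t=imaging.get_image('top');save(t,'t4.png',4,(88,170,190,130));a=imaging.get_image('scene');save(a,'s4.png',1.5)
hsv=cv2.cvtColor(t['image'],cv2.COLOR_RGB2HSV)
ax=case2w(C,[0,.206,0])[0]
sub=np.zeros(hsv.shape[:2],bool);sub[210:275,85:135]=1
red=(((hsv[...,0]<8)|(hsv[...,0]>172))&(hsv[...,1]>150)&(hsv[...,2]>90))&sub
gr=((hsv[...,0]>45)&(hsv[...,0]<80)&(hsv[...,1]>120))&sub
for n,m,z in[('red',red,.083),('green',gr,.064)]:
    ys,xs=np.nonzero(m);p=onz(t,(xs.mean(),ys.mean()),z)-ax;print(n,m.sum(),np.hypot(p[0],p[1]),np.arctan2(p[1],p[0])-C[2])
```

```text
t 49.65 tcp [0.4603 0.0257 0.269 ] R [[-0.003, 0.41, -0.912], [0.0, -0.912, -0.41], [-1.0, -0.001, 0.003]] F [-0.6  0.1  0.2] g 0.074 q [ 0.14  0.1  -0.35  1.97  0.04  1.09 -1.38]
red 19 0.03400425319099324 2.8055803188290387
green 13 0.049970178307068736 2.7933482019318814
```

View pics/t4.png

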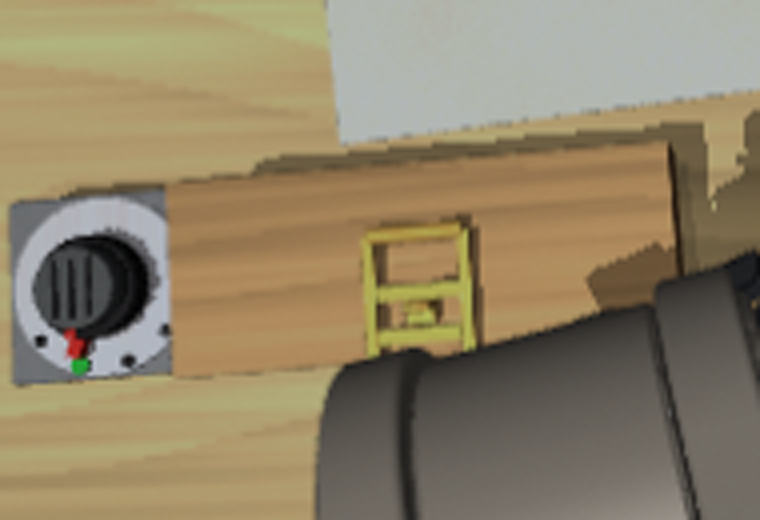

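View pics/s4.png

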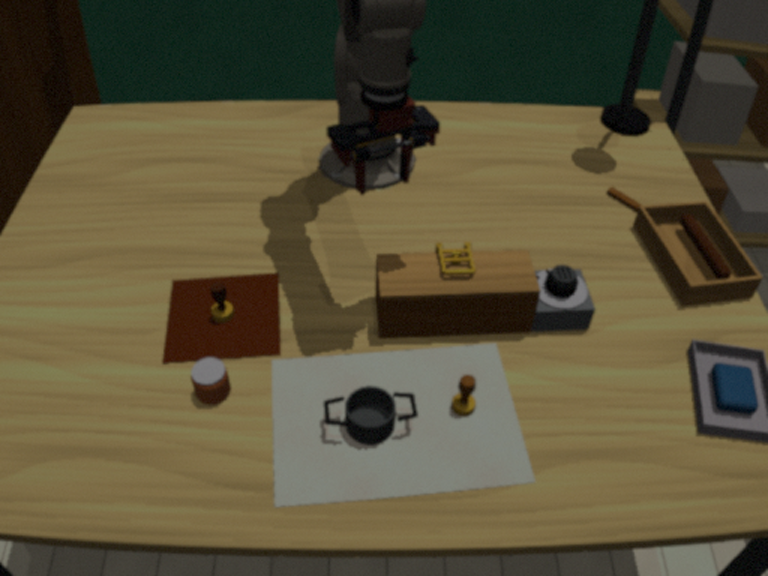

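The red pointer at (75,345) is in line with the green dot at (80,366). The hasp lies flat over the catch, and the stamp stands on the mat at (222,305). The bystanders haven't moved. I'll check the hasp angle once by numbers, then hand in.

Run:
```python
from h import *
t=imaging.get_image('top')
for q in[0,.1,.2,.3]:
    P=case2w(C,[[-.056+.075*np.cos(q),y,.128+.075*np.sin(q)] for y in(.027,-.027)])
    print(q,((proj(t,P)-[88,170]+.5)*4-.5).round(0).tolist())
s=st();print('max qd',np.abs(s['joint_velocities']).max())
```

```text
0 [[370.0, 228.0], [465.0, 220.0]]
0.1 [[366.0, 229.0], [463.0, 221.0]]
0.2 [[363.0, 231.0], [460.0, 222.0]]
0.3 [[360.0, 234.0], [458.0, 226.0]]
t 49.8 tcp [0.4608 0.0252 0.2694] R [[-0.002, 0.41, -0.912], [-0.0, -0.912, -0.41], [-1.0, -0.001, 0.002]] F [ 0.8 -0.3 -0.4] g 0.0739 q [ 0.14  0.1  -0.35  1.97  0.04  1.09 -1.38]
max qd 0.006512781448561022
```

The hasp check can't tell 0 from about 0.2 rad, so I'll press gently on the bar from above with closed fingers to confirm the stop.

Run:
```python
from h import *
s=st();goal([*case2w(C,[.020,0,0])[0][:2],.17],YC,s)
```

```text
t 49.8 tcp [0.4608 0.0252 0.2694] R [[-0.002, 0.41, -0.912], [-0.0, -0.912, -0.41], [-1.0, -0.001, 0.002]] F [ 0.8 -0.3 -0.4] g 0.0739 q [ 0.14  0.1  -0.35  1.97  0.04  1.09 -1.38]
shift cm [  9.93  -9.74 -12.45] turn deg [21.   0.1  0. ] t 49.8
```

Request:
{"fn": "play_rows", "kwargs": {
  "deltas": [
    [4,[0,-3,-4],[7,0,0]],
    [2,[0,-6,-8],[14,0,0]],
    [0,[0,-9.7,-12.4],[21,0,0]],
    [0,[0,-9.7,-12.4],[21,0,0]],
    [0,[0,-9.7,-12.4],[21,0,0]],
    [0,[0,-9.7,-12.4],[21,0,0]],
    [0,[4,-9.7,-12.4],[21,0,0]],
    [0,[8,-9.7,-12.4],[21,0,0]],
    [0,[10,-9.7,-12.4],[21,0,0]],
    [0,[10,-9.7,-12.4],[21,0,0]]
  ]
}}

```text
time_s: 51.05
eef_pos: [0.5335, 0.1616, 0.1683]
tcp_rot: [-0.705, -0.018, 0.708, -0.019]
contact_force: [0.3, -0.4, 1.4]
grip_width: 0.0002
```

Request:
{"fn": "play_rows", "kwargs": {
  "deltas": [
    [0,[1,0,0],[0,0,0]],
    [0,[2,0,0],[0,0,0]],
    [0,[2.8,0,0],[0,0,0]],
    [0,[3.2,0,0],[0,0,0]],
    [0,[3.5,0,0],[0,0,0]],
    [0,[3.5,0,0],[0,0,0]],
    [0,[3.5,0,0],[0,0,0]],
    [0,[3.5,0,0],[0,0,0]],
    [0,[3.5,0,0],[0,0,0]],
    [0,[3.5,0,0],[0,0,0]]
  ]
}}

```text
time_s: 52.3
eef_pos: [0.5346, 0.1632, 0.1345]
tcp_rot: [-0.706, -0.019, 0.707, -0.019]
contact_force: [0.0, -0.3, 0.2]
grip_width: 0.0005
```

Request:
{"fn": "play_rows", "kwargs": {
  "deltas": [
    [0,[0.1,0,0],[0,0,0]],
    [0,[0.2,0,0],[0,0,0]],
    [0,[0.25,0,0],[0,0,0]],
    [0,[0.25,0,0],[0,0,0]],
    [0,[0.25,0,0],[0,0,0]],
    [0,[-3,0,0],[0,0,0]],
    [0,[-8,0,0],[0,0,0]],
    [0,[-12,0,0],[0,0,0]],
    [0,[-14,0,0],[0,0,0]],
    [0,[-14,0,0],[0,0,0]]
  ]
}}

```text
time_s: 53.55
eef_pos: [0.5356, 0.1636, 0.2758]
tcp_rot: [0.707, 0.019, -0.706, 0.019]
contact_force: [-0.2, -0.3, -0.4]
grip_width: 0.0005
```

Run:
```python
from h import *
st();ctrl.finish_job()
```

```text
t 53.55 tcp [0.5356 0.1636 0.2758] R [[0.001, 0.053, -0.999], [0.001, -0.999, -0.053], [-1.0, -0.001, -0.001]] F [-0.2 -0.3 -0.4] g 0.0005 q [-0.08  0.27 -0.4   1.75  0.11  1.14 -2.03]
the job is handed in; nothing more can be done
```

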